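# Ease a spring drum back on its ratchet

### The arm

A 7-joint arm with a two-finger parallel gripper is mounted at the origin on the work surface. World frame = base frame: x ahead of the robot, y to its left, z up, the work surface at z = 0. Lengths are in mm, angles in rad, forces in N, time in s.
With the tool pointing down it reaches from about 400 to 875 mm from the base axis. Payload 4.4 kg.
Tool frame: the origin (TCP) lies midway between the tips of the shut fingers; the grasp point (between the pads) lies 19 mm behind it; x points along the fingers, z is the direction in which the jaws open and shut, and the axes are right-handed (so a half turn about x gives the same grasp; the last joint's range is limited). The gripper opens to 85 mm and grips with 20 to 120 N. Pads are 22 mm wide; open, the fingers measure 114 mm over their backs; the gripper's body (76 mm by 85 mm) begins 54 mm behind the grasp point. The pads swing forward as they close: fully open they stand 13 mm farther back than shut.
Start: joints at [-0.066, 0.628, 0.038, 1.517, -0.027, 0.996, -0.02], TCP at [650.014, 0.027, 231.313] pointing down, gripper open.
Joint ranges: [-3.06, 3.06], [-0.37, 2.12], [-1.25, 1.32], [0.18, 2.47], [-1.1, 4.24], [0.23, 1.98], [-2.94, 2.94]. Speed limits (rad/s): [2.57, 2.57, 3.14, 3.14, 3.14, 3.14, 3.14].

### API

Orientations are given as [roll, pitch, yaw] about the fixed x, y, z axes, in that order (R = Rz(yaw) Ry(pitch) Rx(roll)).
In Python, from cell import ctrl gives the robot as it stands. The module is installed in compiled form; this text tells all that it offers.
- The arm moves only by the tool servo_tool, never from a script. Its argument "rows" is a list of rows, each an object of numbers: "dx", "dy", "dz": the shift along the tool's x, y, z in units of 750 mm (1.0 is 750 mm); "wx", "wy", "wz": the turn, a rotation vector about the tool's x, y, z in units of 6 degrees (1.0 is 6 degrees); "fingers": the closure, from 0 (fully open) to 1 (shut). In form: [{"dx": .., "dy": .., "dz": .., "wx": .., "wy": .., "wz": .., "fingers": ..}, ...]. A call has 1 to 5 rows; each row shifts and turns the commanded pose from where the row before left it, along the tool's axes as they then stand; what a row does not reach is not made up. A row lasts 1/8 s, in which the tool goes at most 62.5 mm and 10.7 degrees, less where a joint would pass 70% of its speed; a pose out of reach is approached as far as the arm can. A call with a number of a shift or a turn outside -1 to 1 is refused whole. A call with a gripper value outside its range is refused whole. The fingers move at their own pace and stop on an object; the grip force is fixed at half the most. Time passes only in rows, so rows that do not move let the fingers close. It gives the time, the measured TCP pose, the force and the opening at its end, in the units of the state.
- ctrl.read_state(): the state, without advancing time (a new reading comes with each control period).
- ctrl.get_image(name): name is "scene" or "side" or "wrist"; returns the picture (480x640x3 uint8, red, green, blue); there is no depth.
- ctrl.camera_info(name): a dict with "fovy" (degrees; the focal length in pixels is half the picture's height over the tangent of half this angle, whatever the lens; pixels are square), "cx", "cy" (the principal point, pixels), "k1" (the pictures are not rectified: a ray, as slopes to the right and down, at radius r is drawn at 1 + k1 r^2 times it, then the intrinsics apply), "R" (3x3) and "t" (3): a world point X has camera coordinates R X + t. Camera axes: x right, y down, z forward; pixel columns grow to the right and rows downward; lengths in mm; the calibration is good to about 2 mm. A picture is of the moment at which its call begins: read the wrist's pose just before it. camera_info takes no time and is no camera call; for the wrist camera it gives the pose at the moment of the call.
- ctrl.finish_job(): hands the job in, once; it reports no verdict.
Trained networks look in the newest picture that a camera, given by its name, has taken for a name from the list of things; names that differ only in an ending like _2 or _b are one class to them, and where a whole thing is asked for, a point or a joint stands for the part that bears it (a point fixed in the world has none). Each returns a list of dicts, best first, with "conf" (0 to 1); they miss things now and then, are a little off and sometimes report something else, mostly with a low value. They report only what shows in the picture. A call takes as long as a camera call.
- ctrl.search_frame(label, camera): "extent" ([centre column, centre row, width, height] in pixels, round what is visible of it).
- ctrl.silhouettes(label, camera): "region" (480x640 bool, what is visible of it) and "extent" ([centre column, centre row, width, height] in pixels, round what is visible of it).
- ctrl.mark_of(label, camera): "point" ([column, row] in pixels: a listed point, or the origin of a listed thing).
The state is a dict: "clock": time; "qpos": joint angles; "qd": joint speeds; "tau": joint torques, N m; "eef_pos": TCP position; "tool_rot": TCP orientation; "force": force on the tool from outside, world axes, zero at the start; "torque": the same for the moment, N m; "width": finger opening in mm.
Only numpy, scipy, OpenCV 4.12 (cv2) and the standard library are available. Lean on these libraries where they do the work, as an engineer would, in place of code of your own. Each camera call takes 0.05 s, during which the arm holds its last target.

### The job

The spring drum of this winder is wound too far. Lift the pawl clear of the ratchet wheel by its handle, without straining it against its stop, let the drum turn back by its own spring until the lug on its flange comes up to the index arm, and gently press the pawl fully home again, right to the bottom of whichever tooth space it meets (the wheel is worn and they are not equally deep), so that the drum is locked with the lug at or just past the index (by no more than one tooth); then let go. Do not touch the drum, its wheel or the index arm, and leave the other things on the table alone.

Things in the scene. Friction and masses are not known exactly. Their poses are not given: they have to be found in the camera images.
- winder: fixed grey frame: base plate 250 x 230 x 12 mm (x, y), two pedestals up to 118 mm, a post for the pawl; all under 195 mm. Origin at the centre of the underside, on the table. Frame z is up; the drum's axis lies along y at x = 0, z = 95 mm. Along y: toothed wheel at -35 mm, drum -26 to 49, its flange with the lug 50 to 57, index arm 63 to 70
- drum (a joint): drum angle (rad), 0 when locked at the start; grows as it turns back (its top moves to frame +x). With the pawl clear of the teeth its spring turns it back by itself against a damper, at about 0.2 rad/s, to an end stop at 2.7. The pawl can lock it every 30 degrees (0.524 rad, one tooth): 0, 0.524, 1.047 ... The lug stands at drum - 1.396 rad from straight up, positive to frame +x
- index (a joint): angle of the index arm (rad) about the drum's axis: 0 is straight up, positive leans to the frame's +x; it stays where it is set. The lug is exactly at the index when drum - 1.396 = index
- pawl (a joint): pawl angle (rad), 0 at the start, grows as it is lifted; clear of the tooth tips from 0.145, rigid stop pin at 0.185. The wheel is worn: tooth spaces differ in depth, so fully home is anywhere from -0.05 to 0.06 and must be felt: a firm stop (15 to 20 N on the handle seats it). Stiff pivot, 2 to 3 N: stays where left. Loaded by a tooth it moves at 5 to 14 N. If jammed on a tip, ease off to let it pass
- handle (a point): middle of the pawl's handle, a level round bar 14 mm thick along frame y, 50 mm free, black 20 mm ball 28 mm to -y, pawl arm 34 mm to +y. Pinch it from above across the bar (fingers either side in frame x). At pawl = 0 it is 159.5 mm above the table at frame x = 15, y = -75 mm, 70 mm to -x of the pivot: 0.1 rad lifts it 7 mm. Free below to 12 mm; a pedestal (top 118 mm) starts 17 mm to +y
- lug (a point): point on the steel lug, a flat radial tab 12 mm wide on the rim of the drum's flange, 70 mm from the drum's axis (the tab ends at 80 mm); it turns with the drum. At the start it points nearly level towards the frame's -x
- index_tip (a point): point on the index arm 70 mm from the drum's axis, beside the lug's path: a dark flat arm with an arrow-shaped end that reaches out to 95 mm. Its x axis is the direction in which the lug passes it, its z axis points outward along the arm
- ratchet: the steel ratchet wheel on the drum: 12 saw teeth, 124 mm over the tips, teeth 7 to 16 mm deep, 14 mm thick; origin on the drum's axis at frame y = 0; turns with the drum
- reel: the aluminium drum, 84 mm in diameter, with a 116 mm flange and the lug; origin on the drum's axis; turns with it
- pawl_nose: the pawl's nose, a steel block 8 x 12 mm pointing down into the teeth at the very top of the wheel; its origin is at the pawl's pivot (frame x = 85 mm, y = -35 mm, z = 151 mm)
- pawl_stop: the rigid stop: a 10 mm steel pin on a bracket over the pawl's arm, about 55 mm from the pivot; its origin is at the pawl's pivot
- board_tray: a black tray, 150 x 120 x 10 mm, with a green circuit board and a small orange relay (top at 28 mm); origin at the centre of its underside
- bobbin: a white plastic bobbin, 44 mm across and 34 mm tall, standing on the table in front of the winder; origin at the centre of its underside
- screwdriver: a black-handled screwdriver lying on the table beside the winder, under the outer end of the pawl's handle side; origin on its underside
- wrench: a steel spanner lying on the table; origin on its underside
- screw_bin: a grey divided bin, 100 x 80 x 40 mm; origin at the centre of its underside
- air_cylinder: an aluminium pneumatic cylinder with a thin rod, 90 x 30 x 30 mm and 45 mm of rod; origin at the centre of its underside
- grease_jar: a white jar, 56 mm across and 70 mm tall; origin at the centre of its underside

How it is judged:
By the outcome, as a careful person would: the job done as asked, in the order asked, and still so for the second after the job is handed in, with the robot touching nothing.
It also fails if it takes over 72 s, if anything falls off the work surface, if the arm or the gripper's body presses on something with over 40 N, if the wrist force passes 120 N, or if a joint passes its speed limit or range.

## Working session

There is one attempt and no reset: what is moved stays moved. The work goes in short steps, Python scripts to look and compute and a tool call to move; the robot and the scene stay as the last step left them, time stands still between calls to the robot, and variables do not carry over. Pictures are saved under pics/ and viewed, and the job is handed in when it is done.

Besides the shell and the picture viewer there is one more tool, called after ">>>" as name([rows], argument=value, ...), one row to a line, values as JSON. servo_tool: Moves the arm, as the interface text tells. Its arguments: {"type":"object","properties":{"rows":{"type":"array"}},"required":["rows"]}

```bash
mkdir -p pics; ls
python3 - <<'E'
from cell import ctrl
import cv2
s=ctrl.read_state(); print(s)
for n in ["scene","side","wrist"]:
    im=ctrl.get_image(n); cv2.imwrite(f"pics/a_{n}.png",im[:,:,::-1]); print(n,ctrl.camera_info(n))
E
```

```text
pics
{'clock': 0.0, 'qpos': array([-0.06579691,  0.62934486,  0.03841169,  1.51836165, -0.0270158 ,
        0.9962925 , -0.01997994]), 'qd': array([ 0.00035555, -0.00021865, -0.00029687,  0.00114528, -0.00065588,
       -0.00115287, -0.000546  ]), 'tau': array([-1.11932164e-03, -5.63405585e+01,  1.22606792e+00, -1.93450052e+01,
        1.09587883e-02,  1.05136272e-02, -8.84369996e-06]), 'eef_pos': array([6.49379835e+02, 4.95196196e-02, 2.30391375e+02]), 'tool_rot': array([3.1382449 , 1.56890668, 3.1382779 ]), 'force': array([-0.23099328, -0.43899102,  0.99827911]), 'torque': array([-0.01616127,  0.01984633, -0.00230828]), 'width': 84.8608997231209}
scene {'fovy': 55.93325581116544, 'cx': 313.345546037765, 'cy': 241.34821665676583, 'k1': -0.09557332685455094, 'R': array([[-0.88205353,  0.47104862,  0.00973519],
       [ 0.31444899,  0.60395167, -0.73236891],
       [-0.35086095, -0.64292736, -0.68083846]]), 't': array([ 469.81275912,  -93.78254252, 1418.70849125])}
side {'fovy': 57.8403654630984, 'cx': 313.90809943503484, 'cy': 237.9075581973488, 'k1': -0.09558730672793549, 'R': array([[ 0.80441426, -0.59381317, -0.0174246 ],
       [-0.30294861, -0.38480845, -0.87186272],
       [ 0.51101843,  0.70661756, -0.48944028]]), 't': array([-422.37515862,  267.74138465,  843.00801185])}
wrist {'fovy': 59.80229943601198, 'cx': 319.19461191507787, 'cy': 239.58840721846008, 'k1': -0.07667491951665265, 'R': array([[ 9.99997606e-01,  6.29954014e-04, -2.09549066e-03],
       [ 1.17897626e-03, -9.61882842e-01,  2.73459335e-01],
       [-1.84334970e-03, -2.73461151e-01, -9.61881282e-01]]), 't': array([-649.69416354,  -36.38803164,  378.96206594])}
```

View pics/a_scene.png

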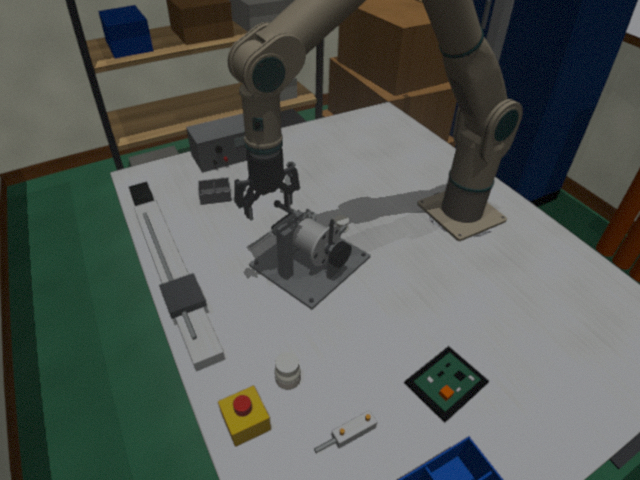

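View pics/a_side.png

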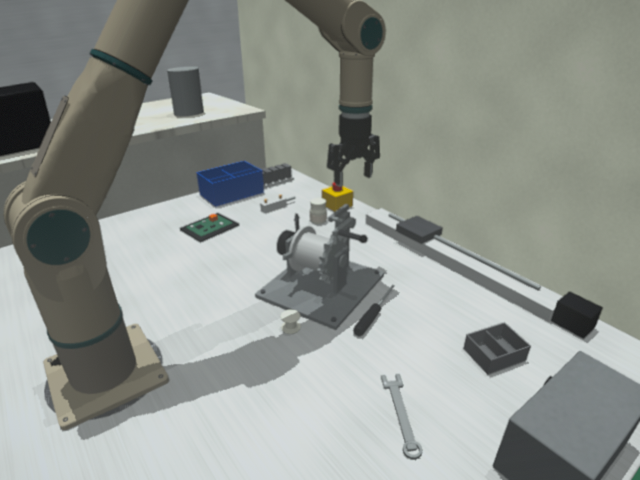

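View pics/a_wrist.png

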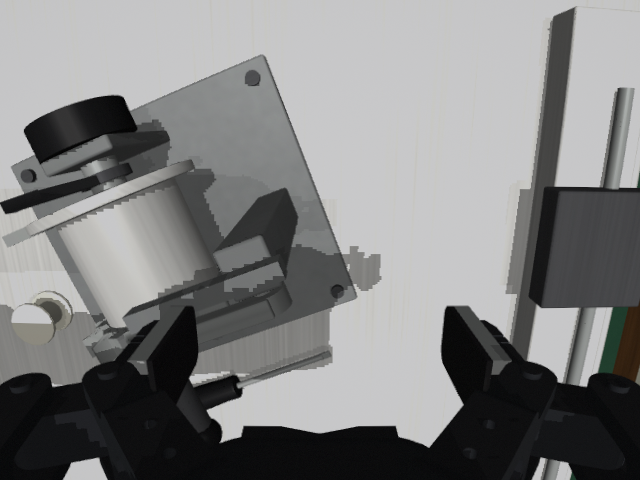

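```bash
cat > h.py <<'E'
import numpy as np, cv2
from scipy.spatial.transform import Rotation as Ro
from scipy.optimize import least_squares
def proj(ci,X,H=480):
    X=np.atleast_2d(X); R=np.array(ci['R']);t=np.array(ci['t']); c=X@R.T+t
    s=c[:,:2]/c[:,2:]; r2=(s**2).sum(1,keepdims=True); s=s*(1+ci['k1']*r2)
    f=H/2/np.tan(np.radians(ci['fovy'])/2)
    return s*f+[ci['cx'],ci['cy']]
def W(p,X):  # p=[x,y,yaw]
    X=np.atleast_2d(X); c,s=np.cos(p[2]),np.sin(p[2])
    return np.c_[p[0]+c*X[:,0]-s*X[:,1],p[1]+s*X[:,0]+c*X[:,1],X[:,2]]
E
python3 - <<'E'
from cell import ctrl
from h import *
import pickle
out={}
for n in ["wrist","scene","side"]:
    out['ci',n]=ctrl.camera_info(n); ctrl.get_image(n)
    for l in ["handle","lug","index_tip","pawl_nose","ratchet","winder"]:
        d=ctrl.mark_of(l,n)
        out[n,l]=d[:2]; print(n,l,[(np.round(e['point'],1),round(e['conf'],2)) for e in d[:2]])
pickle.dump(out,open('m0.pkl','wb'))
# plate corner fit in wrist
ci=out['ci','wrist']
P=np.array([[125,115,12],[125,-115,12],[-125,115,12]]);U=np.array([[263,55],[356,297],[12,165]])
f=lambda p:(proj(ci,W(p,P))-U).ravel()
r=least_squares(f,[500,100,.35],x_scale=[100,100,.3]); print(r.x,np.round(r.fun,1))
print(ctrl.read_state()['clock'])
L={"handle":[15,-75,159.5],"pawl_nose":[85,-35,151],"ratchet":[0,0,95],"winder":[0,0,0],"lug":[70*np.sin(-1.396),53.5,95+70*np.cos(1.396)]}
for n in ["wrist","scene","side"]:
  for l,x in L.items(): print(n,l,proj(out['ci',n],W(r.x,x)).round(1))
E
```

```text
wrist handle [(array([181.4, 398.3]), 0.84)]
wrist lug [(array([ 24.2, 234. ]), 0.6)]
wrist index_tip [(array([ 35.2, 197.3]), 0.81), (array([188.1, 230.6]), 0.4)]
wrist pawl_nose [(array([181.4, 399.2]), 0.23)]
wrist ratchet []
wrist winder [(array([187.4, 225.4]), 0.78)]
scene handle [(array([283.3, 204.4]), 0.45)]
scene lug [(array([341.9, 229.2]), 0.8), (array([310.7, 259.8]), 0.58)]
scene index_tip [(array([329.9, 224.9]), 0.45)]
scene pawl_nose []
scene ratchet []
scene winder [(array([310.1, 262.5]), 0.91)]
side handle [(array([351.6, 237.2]), 0.63)]
side lug [(array([288. , 256.6]), 0.8)]
side index_tip [(array([300.2, 222.3]), 0.52)]
side pawl_nose [(array([350.8, 222.7]), 0.65)]
side ratchet [(array([322.2, 254.1]), 0.58)]
side winder [(array([319.2, 286.6]), 0.93), (array([317.4, 220.9]), 0.6)]
[ 5.28316929e+02 -2.82721024e+01  3.60430244e-01] [ 0.8 -1.8  1.6  2.2 -2.7  0.6]
1.2
wrist handle [[186.2 399.2]]
wrist pawl_nose [[267.7 300.9]]
wrist ratchet [[149.1 263.9]]
wrist winder [[188.8 230.4]]
wrist lug [[ 22.1 233.6]]
scene handle [[284.7 207.4]]
scene pawl_nose [[276.8 230. ]]
scene ratchet [[310.1 235.9]]
scene winder [[309.9 261.3]]
scene lug [[342.6 228.5]]
side handle [[352.4 234.5]]
side pawl_nose [[351.6 221.7]]
side ratchet [[321.3 252.7]]
side winder [[321.6 285. ]]
side lug [[286.2 255.2]]
```

Run:
```python
from h import *
import pickle
o=pickle.load(open('m0.pkl','rb'))
P=np.array([[125,115,12],[125,-115,12],[-125,115,12]]);U=np.array([[263,55],[356,297],[12,165]])
L={"handle":[15,-75,159.5],"ratchet":[0,0,95],"winder":[0,0,0],"lug":[70*np.sin(-1.396),53.5,95+70*np.cos(1.396)]}
ft=lambda a:[70*np.sin(a),66.5,95+70*np.cos(a)]
def res(p,lab=False):
    r=[];names=[]
    d=(proj(o['ci','wrist'],W(p,P))-U).ravel(); r+=list(d); names+=['corn']*6
    for n in ["wrist","scene","side"]:
        for l,x in list(L.items())+[("index_tip",ft(p[3]))]:
            if o[n,l]:
                w=1 if n=='wrist' else 1.6
                e=proj(o['ci',n],W(p,x))[0]-o[n,l][0]['point']; r+=list(e*w); names+=[n+l]*2
    return (r,names) if lab else np.array(r)
s=least_squares(res,[528,-28,.36,-.5],x_scale=[100,100,.1,.1],loss='soft_l1',f_scale=2)
print(s.x, np.degrees(s.x[3]))
for a,b in zip(*res(s.x,True)): print(b,round(float(a),1),end='; ')
J=s.jac; print('\nsd',np.sqrt(np.diag(np.linalg.inv(J.T@J)))*2)
print('handle',W(s.x,[15,-75,159.5]))
for n in ["wrist","scene","side"]: 
  print(n,[ (round(a,2),proj(o['ci',n],W(s.x,ft(a)))[0].round(1)) for a in np.arange(-1.3,1.2,.3)])
from cell import ctrl
st=ctrl.read_state(); print(st['eef_pos']); print(Ro.from_euler('xyz',st['tool_rot']).as_matrix().round(3))
for n,b in [("scene",(260,180,370,310)),("side",(250,190,390,330))]:
    im=cv2.imread(f"pics/a_{n}.png")[b[1]:b[3],b[0]:b[2]]; cv2.imwrite(f"pics/b_{n}.png",cv2.resize(im,None,fx=5.5,fy=4.2 if 0 else 4.2,interpolation=cv2.INTER_CUBIC))
```

```text
[ 5.27644828e+02 -2.85791148e+01  3.57212561e-01 -4.81172331e-02] -2.756914376194933
corn 0.6; corn -1.1; corn 0.6; corn 3.0; corn -3.2; corn 0.4; wristhandle 3.4; wristhandle 1.4; wristwinder 0.8; wristwinder 5.3; wristlug -2.9; wristlug -0.3; wristindex_tip 0.6; wristindex_tip 0.4; scenehandle 2.6; scenehandle 4.5; scenewinder -0.0; scenewinder -2.1; scenelug 1.5; scenelug -1.2; sceneindex_tip 2.6; sceneindex_tip 2.0; sidehandle 1.0; sidehandle -4.0; sideratchet -1.7; sideratchet -1.9; sidewinder 3.6; sidewinder -2.4; sidelug -3.2; sidelug -2.1; sideindex_tip -5.7; sideindex_tip -2.0; 
sd [0.91318091 0.70851899 0.00691688 0.02297158]
handle [[567.92276318 -93.59978784 159.5       ]]
wrist [(np.float64(-1.3), array([  7.2, 217.9])), (np.float64(-1.0), array([ -3. , 220.1])), (np.float64(-0.7), array([ -3.8, 218.1])), (np.float64(-0.4), array([  7.2, 211.4])), (np.float64(-0.1), array([ 30.6, 200. ])), (np.float64(0.2), array([ 64.2, 185.4])), (np.float64(0.5), array([102.9, 170.1])), (np.float64(0.8), array([140.2, 156.5])), (np.float64(1.1), array([170.4, 146.5]))]
scene [(np.float
[... 153 characters left out ...]
223.1])), (np.float64(-0.1), array([332.5, 225.5])), (np.float64(0.2), array([327., 230.])), (np.float64(0.5), array([321.6, 236.2])), (np.float64(0.8), array([317.1, 243.5])), (np.float64(1.1), array([313.7, 251.2]))]
side [(np.float64(-1.3), array([281.8, 251.1])), (np.float64(-1.0), array([283.5, 242.5])), (np.float64(-0.7), array([286.7, 234.2])), (np.float64(-0.4), array([290.9, 227. ])), (np.float64(-0.1), array([295.8, 221.7])), (np.float64(0.2), array([300.8, 218.8])), (np.float64(0.5), array([305.4, 218.3])), (np.float64(0.8), array([309.2, 220.2])), (np.float64(1.1), array([312. , 224.3]))]
[6.50008483e+02 1.47162527e-02 2.31305235e+02]
[[-0.  0.  1.]
 [-0.  1. -0.]
 [-1. -0. -0.]]
```

View pics/b_scene.png

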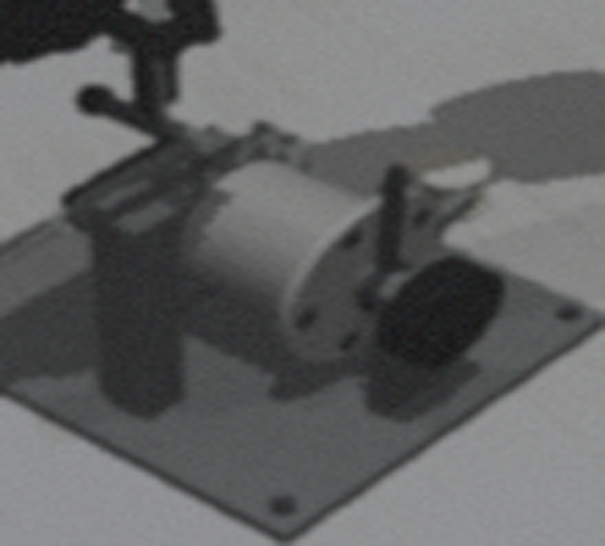

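View pics/b_side.png

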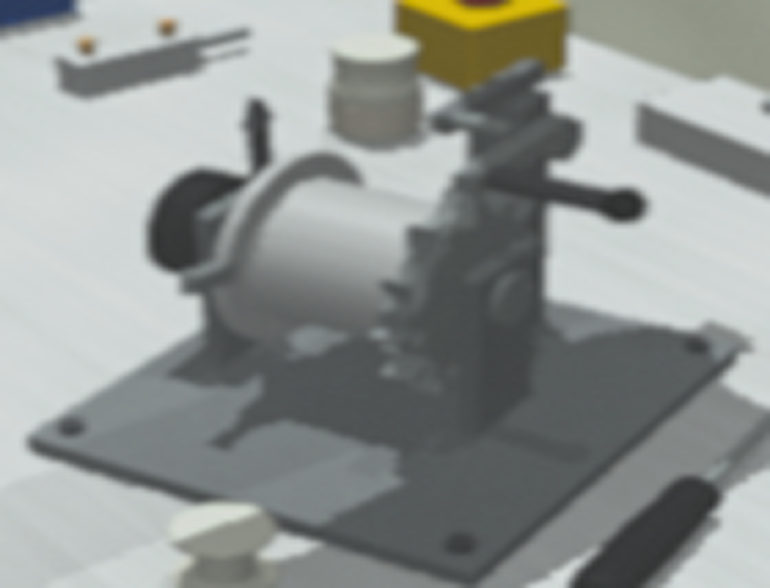

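>>> servo_tool([
  {"dz": -0.0547, "dy": -0.0624, "fingers": 0.2},
  {"dz": -0.0547, "dy": -0.0624, "fingers": 0.4},
  {"wx": -1.0, "fingers": 0.4},
  {"wx": -1.0, "fingers": 0.4},
  {"wx": -1.0, "fingers": 0.4},
])

```text
schema error: expected keys dx, dy, dz, wx, wy, wz, fingers
```

>>> servo_tool([
  {"wx": -0.41, "fingers": 0.4},
  {"fingers": 0.4},
  {"fingers": 0.4},
])

```text
schema error: expected keys dx, dy, dz, wx, wy, wz, fingers
```

Run:
```python
from cell import ctrl
from h import *
import pickle
o=pickle.load(open('m0.pkl','rb'))
st=ctrl.read_state(); print({k:np.round(st[k],3) for k in ('clock','eef_pos','tool_rot','force','width')}); print(Ro.from_euler('xyz',st['tool_rot']).as_matrix().round(3))
ci=ctrl.camera_info("wrist"); im=ctrl.get_image("wrist"); cv2.imwrite("pics/c_wrist.png",im[:,:,::-1])
p=[527.6,-28.6,.3572]
print(proj(ci,W(p,[[15,-75,159.5],[15,-103,159.5],[15,-50,159.5],[15,-41,159.5],[85,-35,151]])).round(1))
for l in ["handle","lug","index_tip","pawl_nose","winder"]:
    d=ctrl.mark_of(l,"wrist"); print(l,[(np.round(e['point'],1),round(e['conf'],2)) for e in d[:2]])
im=ctrl.get_image("scene"); cv2.imwrite("pics/c_scene.png",im[:,:,::-1])
```

```text
{'clock': np.float64(1.2), 'eef_pos': array([6.50008e+02, 1.50000e-02, 2.31305e+02]), 'tool_rot': array([-2.726,  1.571, -2.726]), 'force': array([-0.046, -0.162,  0.553]), 'width': np.float64(85.808)}
[[-0.  0.  1.]
 [-0.  1. -0.]
 [-1. -0. -0.]]
[[184.1 399.1]
 [203.8 434. ]
 [165.6 365.9]
 [158.8 353.4]
 [265.6 301.4]]
handle [(array([182.7, 396.4]), 0.7), (array([ 32.9, 195.7]), 0.52)]
lug [(array([ 21.6, 234.3]), 0.72)]
index_tip [(array([ 33.1, 196.8]), 0.57)]
pawl_nose []
winder [(array([184.6, 228.3]), 0.74), (array([ 52.8, 307.3]), 0.36)]
```

View pics/c_wrist.png

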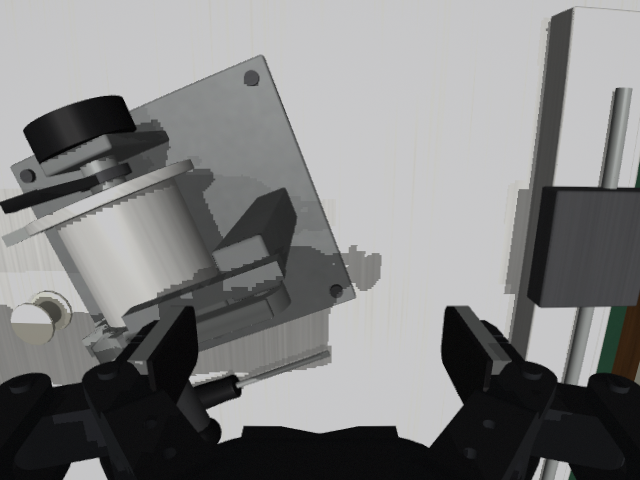

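All keys are required; the arm did not move, so I'm resending with every key filled in.

>>> servo_tool([
  {"dx": 0, "dy": -0.0624, "dz": -0.0547, "wx": 0, "wy": 0, "wz": 0, "fingers": 0.2},
  {"dx": 0, "dy": -0.0624, "dz": -0.0547, "wx": 0, "wy": 0, "wz": 0, "fingers": 0.4},
  {"dx": 0, "dy": 0, "dz": 0, "wx": -1.0, "wy": 0, "wz": 0, "fingers": 0.4},
  {"dx": 0, "dy": 0, "dz": 0, "wx": -1.0, "wy": 0, "wz": 0, "fingers": 0.4},
  {"dx": 0, "dy": 0, "dz": 0, "wx": -1.0, "wy": 0, "wz": 0, "fingers": 0.4},
])

```text
clock: 2.17
eef_pos: [568.0, -93.8, 231.5]
tool_rot: [-0.323, 1.57, -0.006]
force: [-0.8, 0.2, 0.6]
width: 51.1
```

>>> servo_tool([
  {"dx": 0, "dy": 0, "dz": 0, "wx": -0.41, "wy": 0, "wz": 0, "fingers": 0.4},
  {"dx": 0, "dy": 0, "dz": 0, "wx": 0, "wy": 0, "wz": 0, "fingers": 0.4},
  {"dx": 0, "dy": 0, "dz": 0, "wx": 0, "wy": 0, "wz": 0, "fingers": 0.4},
])

```text
clock: 2.55
eef_pos: [568.0, -93.5, 231.3]
tool_rot: [3.106, 1.571, -2.821]
force: [0.3, -0.2, -0.3]
width: 51.0
```

```bash
cat > look.py <<'E'
from cell import ctrl
from h import *
import sys
tag=sys.argv[1]
st=ctrl.read_state(); print({k:np.round(st[k],3) for k in ('clock','eef_pos','tool_rot','force','width')}); print(Ro.from_euler('xyz',st['tool_rot']).as_matrix().round(3))
ci=ctrl.camera_info("wrist"); im=ctrl.get_image("wrist"); cv2.imwrite(f"pics/{tag}_wrist.png",im[:,:,::-1])
p=[527.6,-28.6,.3572]
print(proj(ci,W(p,[[15,-75,159.5],[15,-103,159.5],[15,-50,159.5],[15,-41,159.5],[85,-35,151]])).round(1))
for l in ["handle","lug","index_tip","pawl_nose","winder"]:
    d=ctrl.mark_of(l,"wrist"); print(l,[(np.round(e['point'],1),round(e['conf'],2)) for e in d[:2]])
im=ctrl.get_image("scene"); cv2.imwrite(f"pics/{tag}_scene.png",im[:,:,::-1])
E
python3 look.py d
```

```text
{'clock': np.float64(2.55), 'eef_pos': array([567.979, -93.546, 231.281]), 'tool_rot': array([ 3.106,  1.571, -2.821]), 'force': array([ 0.271, -0.219, -0.349]), 'width': np.float64(51.047)}
[[-0.    -0.349  0.937]
 [-0.     0.937  0.349]
 [-1.     0.    -0.   ]]
[[318.1 253.8]
 [318.2 301.5]
 [318.1 208.2]
 [318.1 191.1]
 [448.4 177.8]]
handle [(array([317.6, 252.9]), 0.84)]
lug [(array([176.6,  17.6]), 0.65)]
index_tip []
pawl_nose []
winder [(array([305.3, 111.6]), 0.97)]
```

View pics/d_wrist.png

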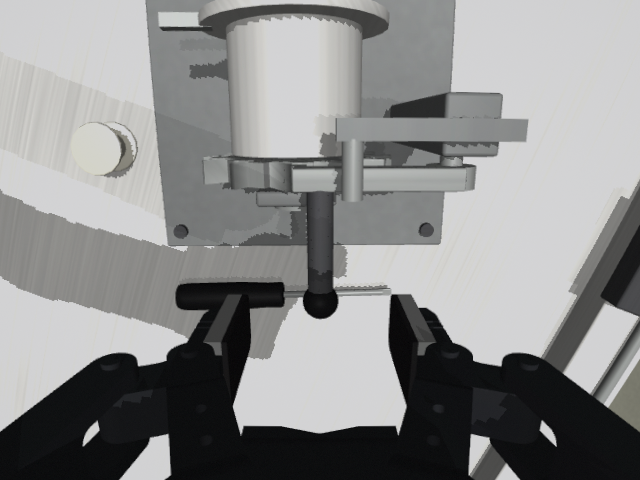

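>>> servo_tool([
  {"dx": 0.04, "dy": 0, "dz": 0.0009, "wx": 0, "wy": 0, "wz": 0, "fingers": 0.4},
  {"dx": 0.04, "dy": 0, "dz": 0, "wx": 0, "wy": 0, "wz": 0, "fingers": 0.4},
  {"dx": 0.025, "dy": 0, "dz": 0, "wx": 0, "wy": 0, "wz": 0, "fingers": 0.4},
  {"dx": 0.016, "dy": 0, "dz": 0, "wx": 0, "wy": 0, "wz": 0, "fingers": 0.4},
  {"dx": 0, "dy": 0, "dz": 0, "wx": 0, "wy": 0, "wz": 0, "fingers": 0.4},
])

```text
clock: 3.52
eef_pos: [568.2, -93.3, 140.0]
tool_rot: [2.643, 1.569, 3.0]
force: [0.1, 0.3, -0.4]
width: 51.4
```

```bash
python3 look.py e
```

```text
{'clock': np.float64(3.525), 'eef_pos': array([568.178, -93.272, 139.982]), 'tool_rot': array([2.643, 1.569, 3.   ]), 'force': array([ 0.053,  0.347, -0.413]), 'width': np.float64(51.357)}
[[-0.001 -0.35   0.937]
 [ 0.     0.937  0.35 ]
 [-1.     0.001 -0.001]]
[[316.2 338.8]
 [316.3 409.4]
 [316.1 267.4]
 [316.  239.7]
 [529.4 215.3]]
handle [(array([312.9, 337.7]), 0.56)]
lug []
index_tip []
pawl_nose [(array([296.2, 113.6]), 0.74)]
winder [(array([296.8, 113.2]), 0.64)]
```

View pics/e_wrist.png

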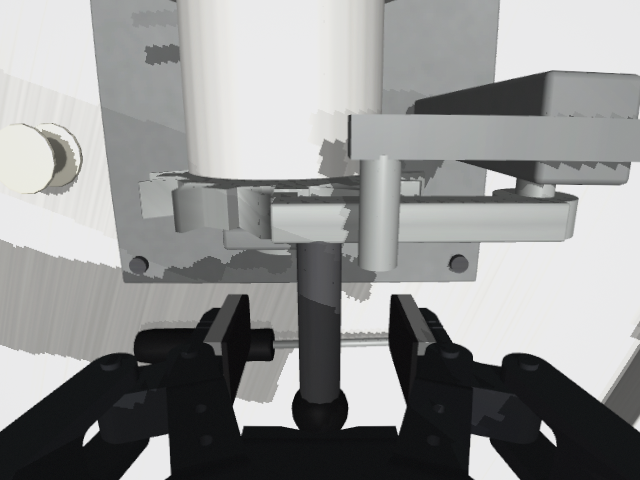

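View pics/e_scene.png

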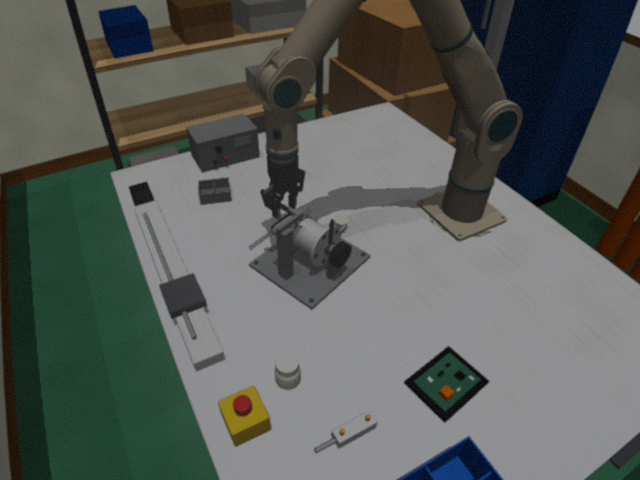

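>>> servo_tool([
  {"dx": 0, "dy": 0, "dz": 0, "wx": 0, "wy": 0, "wz": 0, "fingers": 0.6},
  {"dx": 0, "dy": 0, "dz": 0, "wx": 0, "wy": 0, "wz": 0, "fingers": 0.75},
  {"dx": 0, "dy": 0, "dz": 0, "wx": 0, "wy": 0, "wz": 0, "fingers": 0.85},
  {"dx": 0, "dy": 0, "dz": 0, "wx": 0, "wy": 0, "wz": 0, "fingers": 1.0},
  {"dx": 0, "dy": 0, "dz": 0, "wx": 0, "wy": 0, "wz": 0, "fingers": 1.0},
])

```text
clock: 4.5
eef_pos: [568.4, -93.4, 140.7]
tool_rot: [-3.09, 1.57, -2.733]
force: [-1.7, 0.1, 4.3]
width: 12.1
```

```bash
python3 look.py f
```

```text
{'clock': np.float64(4.5), 'eef_pos': array([568.411, -93.442, 140.735]), 'tool_rot': array([-3.09 ,  1.57 , -2.733]), 'force': array([-1.71 ,  0.11 ,  4.327]), 'width': np.float64(12.093)}
[[-0.    -0.35   0.937]
 [-0.     0.937  0.35 ]
 [-1.    -0.    -0.   ]]
[[315.8 337.2]
 [316.  407.5]
 [315.7 266.1]
 [315.6 238.5]
 [527.9 214.2]]
handle [(array([314.3, 335.5]), 0.57)]
lug []
index_tip []
pawl_nose []
winder [(array([297.1, 108.1]), 0.56)]
```

View pics/f_wrist.png

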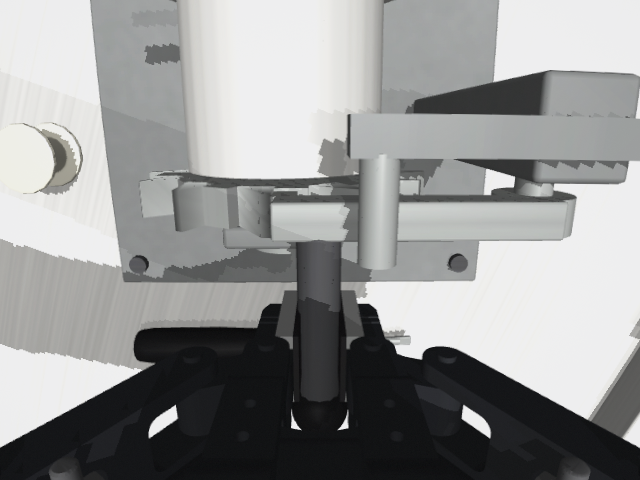

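>>> servo_tool([
  {"dx": -0.0033, "dy": 0, "dz": 0.0005, "wx": 0, "wy": 0, "wz": 0, "fingers": 1.0},
  {"dx": -0.0033, "dy": 0, "dz": 0.0005, "wx": 0, "wy": 0, "wz": 0, "fingers": 1.0},
  {"dx": 0, "dy": 0, "dz": 0, "wx": 0, "wy": 0, "wz": 0, "fingers": 1.0},
])

```text
clock: 5.22
eef_pos: [568.6, -93.2, 144.1]
tool_rot: [2.755, 1.569, 3.112]
force: [3.1, -1.0, -16.3]
width: 12.1
```

```bash
cat > st.py <<'E'
from cell import ctrl
import numpy as np, cv2, sys
st=ctrl.read_state(); print({k:np.round(st[k],2) for k in ('clock','eef_pos','force','torque','width')})
for n in sys.argv[2:]:
    cv2.imwrite(f"pics/{sys.argv[1]}_{n}.png",ctrl.get_image(n)[:,:,::-1])
E
python3 st.py g wrist side
```

```text
{'clock': np.float64(5.22), 'eef_pos': array([568.63, -93.21, 144.1 ]), 'force': array([  3.15,  -1.01, -16.32]), 'torque': array([-0.46, -0.37,  0.02]), 'width': np.float64(12.11)}
```

View pics/g_wrist.png

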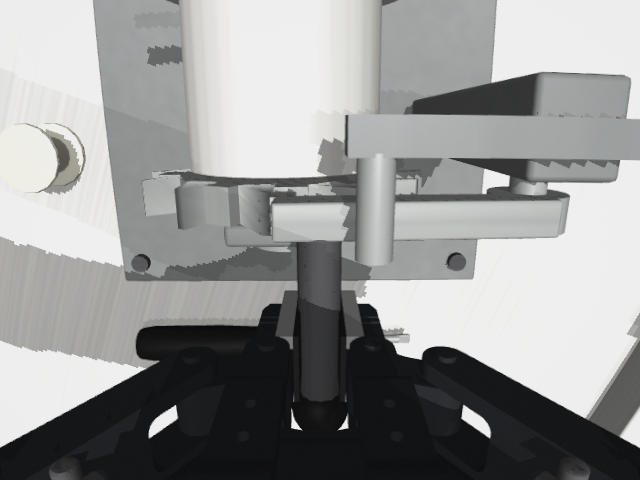

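>>> servo_tool([
  {"dx": -0.0028, "dy": 0, "dz": 0.0006, "wx": 0, "wy": 0, "wz": 0, "fingers": 1.0},
  {"dx": -0.0028, "dy": 0, "dz": 0.0007, "wx": 0, "wy": 0, "wz": 0, "fingers": 1.0},
  {"dx": -0.0028, "dy": 0, "dz": 0.0007, "wx": 0, "wy": 0, "wz": 0, "fingers": 1.0},
  {"dx": 0, "dy": 0, "dz": 0, "wx": 0, "wy": 0, "wz": 0, "fingers": 1.0},
])

```text
clock: 5.82
eef_pos: [570.5, -92.6, 153.1]
tool_rot: [-0.833, 1.571, -0.476]
force: [-3.6, -1.5, -2.8]
width: 12.1
```

```bash
python3 st.py h wrist side scene; python3 st.py h2
```

```text
{'clock': np.float64(5.82), 'eef_pos': array([570.52, -92.61, 153.05]), 'force': array([-3.55, -1.52, -2.84]), 'torque': array([-0.22,  0.7 ,  0.17]), 'width': np.float64(12.13)}
{'clock': np.float64(5.98), 'eef_pos': array([570.56, -92.61, 152.97]), 'force': array([-4.2 , -1.75,  2.4 ]), 'torque': array([-0.25,  1.  ,  0.05]), 'width': np.float64(12.15)}
```

View pics/h_wrist.png

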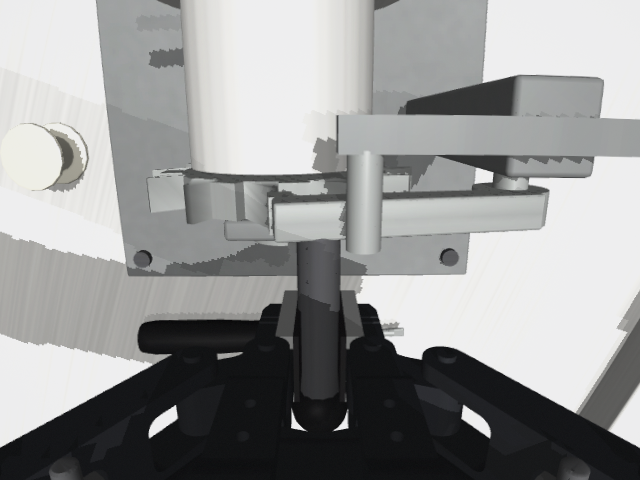

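```bash
cat > crop.py <<'E'
import cv2,sys
for n,b in [("scene",(260,180,370,310)),("side",(250,190,390,330))]:
    im=cv2.imread(f"pics/{sys.argv[1]}_{n}.png")
    if im is None: continue
    cv2.imwrite(f"pics/{sys.argv[1]}_{n}_c.png",cv2.resize(im[b[1]:b[3],b[0]:b[2]],None,fx=4.2,fy=4.2,interpolation=cv2.INTER_CUBIC))
E
python3 crop.py h
```

```text
(no output)
```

View pics/h_side_c.png

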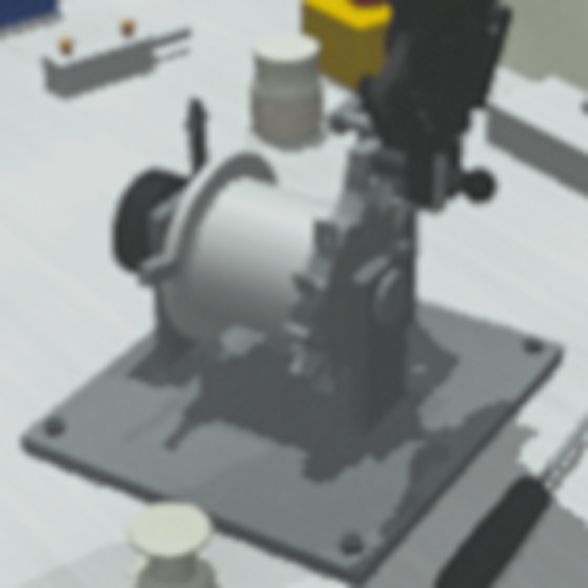

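View pics/h_scene_c.png

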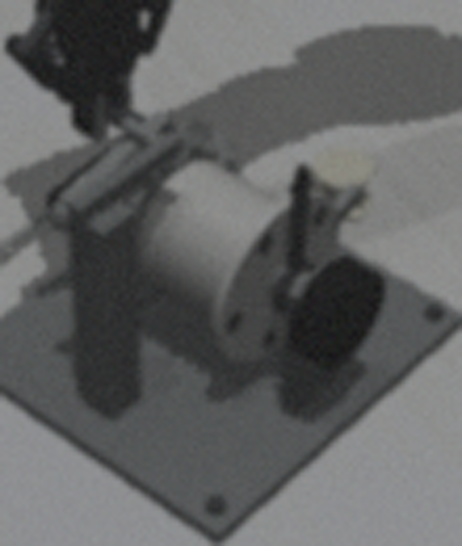

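>>> servo_tool([
  {"dx": 0.0007, "dy": 0, "dz": -0.0004, "wx": 0, "wy": 0, "wz": 0, "fingers": 1.0},
  {"dx": 0, "dy": 0, "dz": 0, "wx": 0, "wy": 0, "wz": 0, "fingers": 1.0},
  {"dx": 0, "dy": 0, "dz": 0, "wx": 0, "wy": 0, "wz": 0, "fingers": 1.0},
])

```text
clock: 6.35
eef_pos: [570.4, -92.7, 152.4]
tool_rot: [-0.451, 1.57, -0.094]
force: [-5.8, -0.9, 3.1]
width: 12.0
```

```bash
cat > drum.py <<'E'
from cell import ctrl
from h import *
import sys
st=ctrl.read_state(); print({k:np.round(st[k],2) for k in ('clock','eef_pos','force','width')})
p=[527.6,-28.6,.3572]
a=np.linspace(-1.6,1.4,601); X=np.c_[70*np.sin(a),0*a+53.5,95+70*np.cos(a)]; Y=np.c_[70*np.sin(a),0*a+66.5,95+70*np.cos(a)]
for n in ["side","scene"]:
    ci=ctrl.camera_info(n); t=ctrl.read_state()['clock']
    im=ctrl.get_image(n); cv2.imwrite(f"pics/{sys.argv[1]}_{n}.png",im[:,:,::-1])
    for l,Z in (("lug",X),("index_tip",Y)):
        q=proj(ci,W(p,Z))
        for e in ctrl.mark_of(l,n)[:2]:
            d=np.hypot(*(q-e['point']).T); i=d.argmin(); print(n,l,'t',round(t,2),np.round(e['point'],1),round(e['conf'],2),'ang',round(a[i],3),'miss',round(d[i],1))
E
python3 drum.py i; python3 crop.py i
```

```text
{'clock': np.float64(6.35), 'eef_pos': array([570.43, -92.68, 152.36]), 'force': array([-5.79, -0.91,  3.12]), 'width': np.float64(12.05)}
side lug t 6.35 [289.2 253. ] 0.81 ang -1.3 miss 3.0
side index_tip t 6.35 [299.8 222. ] 0.48 ang 0.065 miss 2.5
scene lug t 6.5 [343.3 225. ] 0.85 ang -1.205 miss 1.1
scene lug t 6.5 [338.5 225.7] 0.29 ang -1.11 miss 3.6
scene index_tip t 6.5 [330.2 223.3] 0.65 ang -0.07 miss 3.1
```

View pics/i_side_c.png

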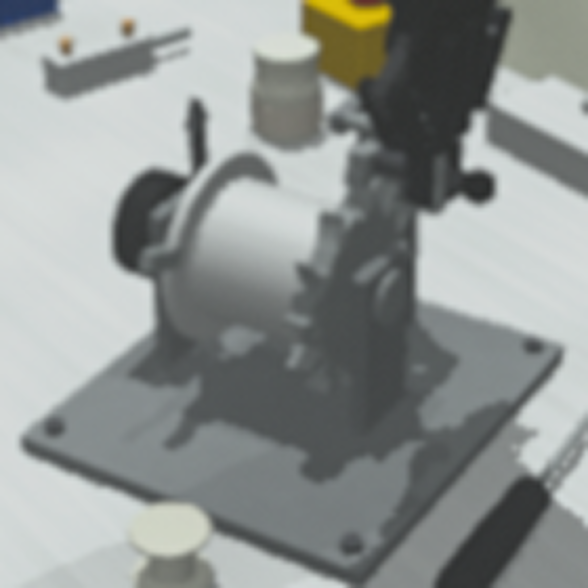

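>>> servo_tool([
  {"dx": 0, "dy": 0, "dz": -0.0005, "wx": 0, "wy": 0, "wz": 0, "fingers": 1.0},
  {"dx": 0, "dy": 0, "dz": 0, "wx": 0, "wy": 0, "wz": 0, "fingers": 1.0},
  {"dx": 0, "dy": 0, "dz": 0, "wx": 0, "wy": 0, "wz": 0, "fingers": 1.0},
  {"dx": 0, "dy": 0, "dz": 0, "wx": 0, "wy": 0, "wz": 0, "fingers": 1.0},
  {"dx": 0, "dy": 0, "dz": 0, "wx": 0, "wy": 0, "wz": 0, "fingers": 1.0},
])

```text
clock: 7.28
eef_pos: [570.2, -92.8, 151.7]
tool_rot: [-0.263, 1.57, 0.094]
force: [-5.8, -1.2, 6.0]
width: 11.7
```

>>> servo_tool([
  {"dx": 0, "dy": 0, "dz": 0, "wx": 0, "wy": 0, "wz": 0, "fingers": 1.0},
  {"dx": 0, "dy": 0, "dz": 0, "wx": 0, "wy": 0, "wz": 0, "fingers": 1.0},
  {"dx": 0, "dy": 0, "dz": 0, "wx": 0, "wy": 0, "wz": 0, "fingers": 1.0},
  {"dx": 0, "dy": 0, "dz": 0, "wx": 0, "wy": 0, "wz": 0, "fingers": 1.0},
  {"dx": 0, "dy": 0, "dz": 0, "wx": 0, "wy": 0, "wz": 0, "fingers": 1.0},
])

```text
clock: 7.9
eef_pos: [570.2, -92.8, 151.6]
tool_rot: [-0.242, 1.57, 0.115]
force: [-5.8, -0.1, 5.5]
width: 12.0
```

```bash
python3 drum.py j; python3 crop.py j
```

```text
{'clock': np.float64(7.9), 'eef_pos': array([570.24, -92.75, 151.63]), 'force': array([-5.77, -0.13,  5.5 ]), 'width': np.float64(12.03)}
side lug t 7.9 [292.3 245.6] 0.79 ang -1.015 miss 4.6
side lug t 7.9 [317.6 285. ] 0.3 ang -1.6 miss 39.9
side index_tip t 7.9 [300.5 221.3] 0.56 ang 0.125 miss 2.2
side index_tip t 7.9 [212.5 226.1] 0.44 ang -1.06 miss 72.8
scene lug t 8.05 [339.7 222.4] 0.75 ang -0.905 miss 0.6
scene index_tip t 8.05 [327.2 226.9] 0.68 ang 0.11 miss 2.1
```

View pics/j_side_c.png

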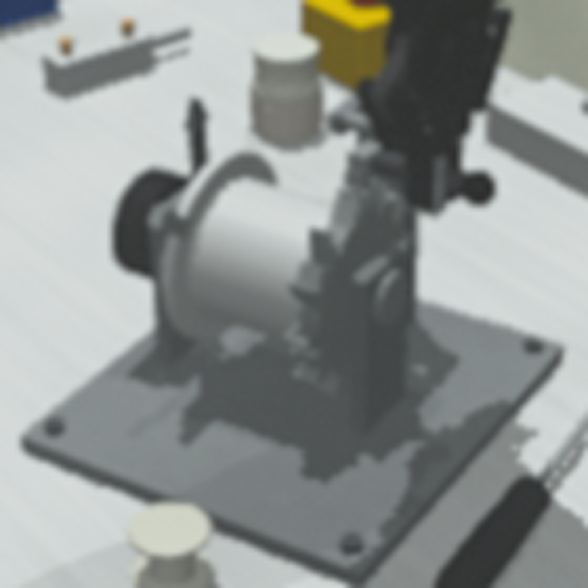

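Run:
```python
from h import *
import pickle
o=pickle.load(open('m0.pkl','rb'));p=[527.6,-28.6,.3572]
for n in ["wrist","scene","side"]:
    for a in (-.3,-.2,-.1,0,.1,.2,.3):
        print(n,a,*[proj(o['ci',n],W(p,[r*np.sin(a),66.5,95+r*np.cos(a)]))[0].round(1) for r in (95,70,45,20)])
im=cv2.imread("pics/a_wrist.png")[130:280,0:220]; cv2.imwrite("pics/k.png",cv2.resize(im,None,fx=3.6,fy=3.6,interpolation=cv2.INTER_CUBIC))
for n,b in (("side",(280,205,320,260)),("scene",(310,205,365,260))):
    im=cv2.imread(f"pics/j_{n}.png")[b[1]:b[3],b[0]:b[2]]; cv2.imwrite(f"pics/k_{n}.png",cv2.resize(im,None,fx=10,fy=10,interpolation=cv2.INTER_CUBIC))
```

```text
wrist -0.3 [-30.3 223.3] [ 13.6 208.1] [ 51.  195.4] [ 82.9 184.8]
wrist -0.2 [-19.7 217.9] [ 21.4 204.3] [ 55.9 193.1] [ 85.1 183.9]
wrist -0.1 [ -7.  211.7] [ 30.5 200.1] [ 61.5 190.6] [ 87.4 182.8]
wrist 0 [  7.9 204.9] [ 40.8 195.5] [ 67.7 187.9] [ 90.  181.7]
wrist 0.1 [ 24.6 197.5] [ 52.  190.6] [ 74.3 185.1] [ 92.7 180.6]
wrist 0.2 [ 42.7 189.7] [ 64.1 185.5] [ 81.4 182.1] [ 95.6 179.4]
wrist 0.3 [ 62.  181.8] [ 76.8 180.3] [ 88.7 179.1] [ 98.6 178.2]
scene -0.3 [338.3 214.8] [335.9 223.7] [333.7 232.3] [331.4 240.8]
scene -0.2 [335.9 215.9] [334.2 224.5] [332.6 232.9] [330.9 241. ]
scene -0.1 [333.5 217.3] [332.5 225.5] [331.4 233.5] [330.5 241.4]
scene 0 [331. 219.] [330.7 226.8] [330.3 234.4] [329.9 241.7]
scene 0.1 [328.5 221. ] [328.8 228.3] [329.1 235.3] [329.4 242.2]
scene 0.2 [326.  223.4] [327. 230.] [328.  236.4] [328.9 242.6]
scene 0.3 [323.4 226. ] [325.2 231.9] [326.8 237.6] [328.4 243.2]
side -0.3 [290.2 217.2] [292.5 225.1] [294.7 232.6] [296.8 239.9]
side -0.2 [292.5 214.8] [294.1 223.3] [295.7 231.5] [297.3 239.4]
side -0.1 [294.8 212.8] [295.8 221.8] [296.8 230.5] [297.7 239. ]
side 0 [297.1 211.1] [297.4 220.5] [297.8 229.6] [298.2 238.6]
side 0.1 [299.4 209.8] [299.1 219.5] [298.9 229. ] [298.6 238.3]
side 0.2 [301.6 208.9] [300.8 218.8] [299.9 228.5] [299.1 238.1]
side 0.3 [303.8 208.4] [302.4 218.3] [300.9 228.2] [299.6 237.9]
```

View pics/k.png

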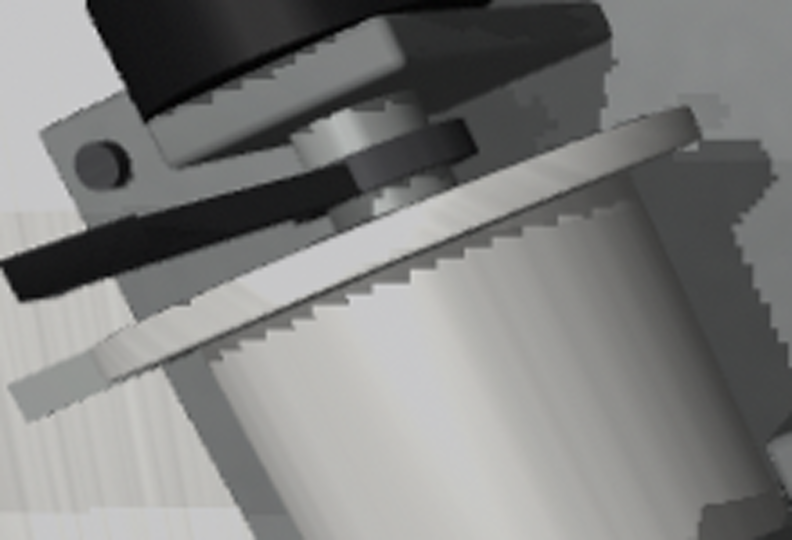

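View pics/k_side.png

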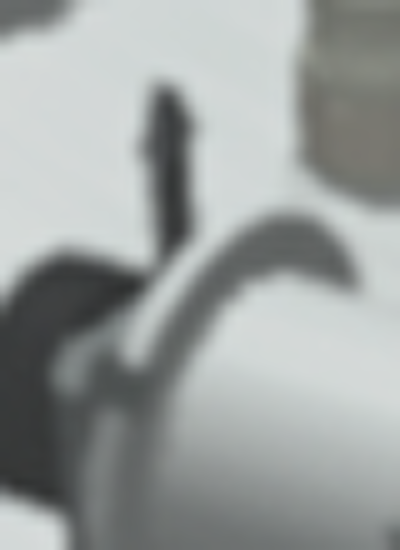

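View pics/k_scene.png

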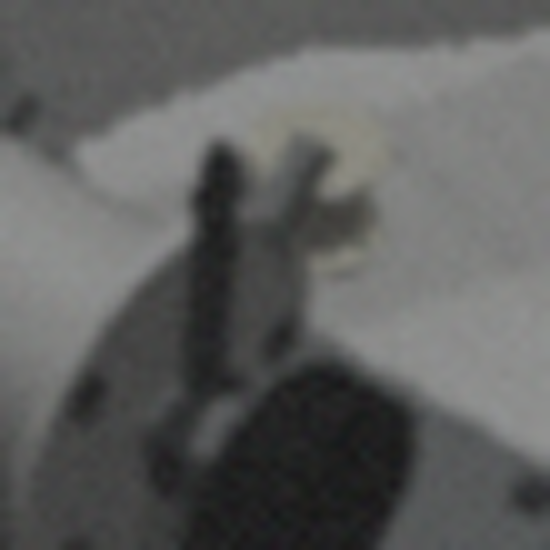

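>>> servo_tool([
  {"dx": 0, "dy": 0, "dz": 0, "wx": 0, "wy": 0, "wz": 0, "fingers": 1.0},
  {"dx": 0, "dy": 0, "dz": 0, "wx": 0, "wy": 0, "wz": 0, "fingers": 1.0},
  {"dx": 0, "dy": 0, "dz": 0, "wx": 0, "wy": 0, "wz": 0, "fingers": 1.0},
  {"dx": 0, "dy": 0, "dz": 0, "wx": 0, "wy": 0, "wz": 0, "fingers": 1.0},
  {"dx": 0, "dy": 0, "dz": 0, "wx": 0, "wy": 0, "wz": 0, "fingers": 1.0},
])

```text
clock: 8.82
eef_pos: [570.3, -92.8, 151.6]
tool_rot: [-0.297, 1.57, 0.06]
force: [-5.3, -0.2, 6.1]
width: 12.0
```

>>> servo_tool([
  {"dx": 0, "dy": 0, "dz": 0, "wx": 0, "wy": 0, "wz": 0, "fingers": 1.0},
  {"dx": 0, "dy": 0, "dz": 0, "wx": 0, "wy": 0, "wz": 0, "fingers": 1.0},
  {"dx": 0, "dy": 0, "dz": 0, "wx": 0, "wy": 0, "wz": 0, "fingers": 1.0},
  {"dx": 0, "dy": 0, "dz": 0, "wx": 0, "wy": 0, "wz": 0, "fingers": 1.0},
  {"dx": 0, "dy": 0, "dz": 0, "wx": 0, "wy": 0, "wz": 0, "fingers": 1.0},
])

```text
clock: 9.45
eef_pos: [570.3, -92.7, 151.6]
tool_rot: [-0.226, 1.57, 0.131]
force: [-4.3, -1.0, 4.7]
width: 11.9
```

>>> servo_tool([
  {"dx": 0, "dy": 0, "dz": 0, "wx": 0, "wy": 0, "wz": 0, "fingers": 1.0},
  {"dx": 0, "dy": 0, "dz": 0, "wx": 0, "wy": 0, "wz": 0, "fingers": 1.0},
  {"dx": 0, "dy": 0, "dz": 0, "wx": 0, "wy": 0, "wz": 0, "fingers": 1.0},
  {"dx": 0, "dy": 0, "dz": 0, "wx": 0, "wy": 0, "wz": 0, "fingers": 1.0},
  {"dx": 0, "dy": 0, "dz": 0, "wx": 0, "wy": 0, "wz": 0, "fingers": 1.0},
])

```text
clock: 10.07
eef_pos: [570.2, -92.8, 151.6]
tool_rot: [-0.208, 1.57, 0.149]
force: [-4.9, -0.9, 5.3]
width: 12.3
```

```bash
python3 drum.py l; python3 crop.py l
```

```text
{'clock': np.float64(10.07), 'eef_pos': array([570.24, -92.75, 151.61]), 'force': array([-4.92, -0.87,  5.3 ]), 'width': np.float64(12.29)}
side lug t 10.07 [298.9 233.2] 0.57 ang -0.48 miss 5.6
side index_tip t 10.07 [297.3 220.7] 0.38 ang -0.01 miss 0.1
scene lug t 10.22 [334.4 221.6] 0.94 ang -0.445 miss 0.9
scene index_tip t 10.22 [329.7 227.4] 0.66 ang 0.05 miss 0.1
```

View pics/l_side_c.png

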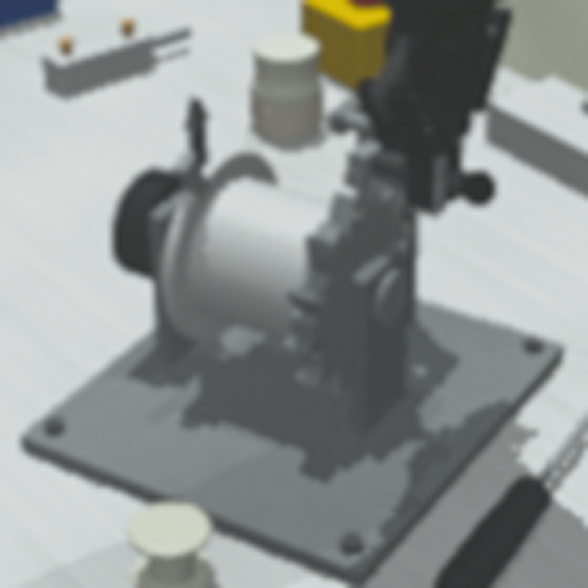

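View pics/l_scene_c.png

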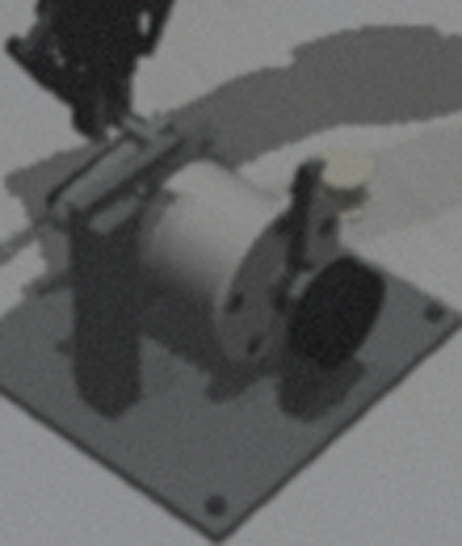

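>>> servo_tool([
  {"dx": 0, "dy": 0, "dz": 0, "wx": 0, "wy": 0, "wz": 0, "fingers": 1.0},
  {"dx": 0, "dy": 0, "dz": 0, "wx": 0, "wy": 0, "wz": 0, "fingers": 1.0},
  {"dx": 0, "dy": 0, "dz": 0, "wx": 0, "wy": 0, "wz": 0, "fingers": 1.0},
  {"dx": 0, "dy": 0, "dz": 0, "wx": 0, "wy": 0, "wz": 0, "fingers": 1.0},
  {"dx": 0, "dy": 0, "dz": 0, "wx": 0, "wy": 0, "wz": 0, "fingers": 1.0},
])

```text
clock: 11.0
eef_pos: [570.3, -92.8, 151.6]
tool_rot: [-0.289, 1.57, 0.068]
force: [-5.0, -1.5, 6.1]
width: 12.4
```

>>> servo_tool([
  {"dx": 0, "dy": 0, "dz": 0, "wx": 0, "wy": 0, "wz": 0, "fingers": 1.0},
  {"dx": 0, "dy": 0, "dz": 0, "wx": 0, "wy": 0, "wz": 0, "fingers": 1.0},
  {"dx": 0, "dy": 0, "dz": 0, "wx": 0, "wy": 0, "wz": 0, "fingers": 1.0},
  {"dx": 0, "dy": 0, "dz": 0, "wx": 0, "wy": 0, "wz": 0, "fingers": 1.0},
])

```text
clock: 11.5
eef_pos: [570.3, -92.7, 151.6]
tool_rot: [-0.292, 1.57, 0.065]
force: [-5.4, -0.2, 5.4]
width: 12.1
```

```bash
python3 drum.py m; python3 st.py m wrist; python3 crop.py m
```

```text
{'clock': np.float64(11.5), 'eef_pos': array([570.29, -92.74, 151.64]), 'force': array([-5.43, -0.19,  5.36]), 'width': np.float64(12.06)}
side lug t 11.5 [300.7 225.9] 0.67 ang -0.175 miss 2.4
side lug t 11.5 [495.5 352.6] 0.37 ang 1.4 miss 215.1
side index_tip t 11.5 [300.4 223.1] 0.38 ang 0.065 miss 3.8
scene lug t 11.65 [327.1 224.2] 0.73 ang -0.025 miss 0.1
scene index_tip t 11.65 [331.2 224.6] 0.64 ang -0.075 miss 1.5
{'clock': np.float64(11.8), 'eef_pos': array([570.22, -92.75, 151.62]), 'force': array([-5.37, -0.47,  5.86]), 'torque': array([-0.05,  0.84,  0.1 ]), 'width': np.float64(12.02)}
```

View pics/m_scene_c.png

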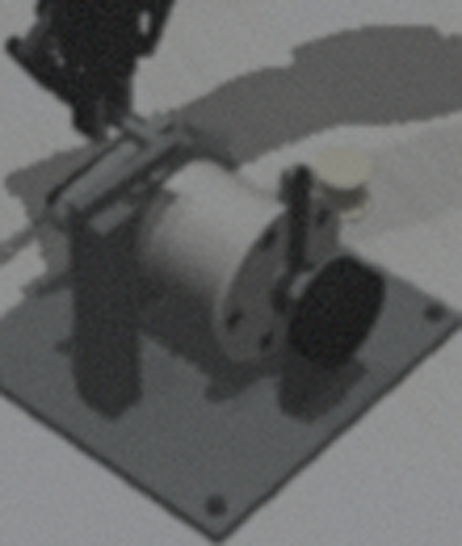

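View pics/m_wrist.png

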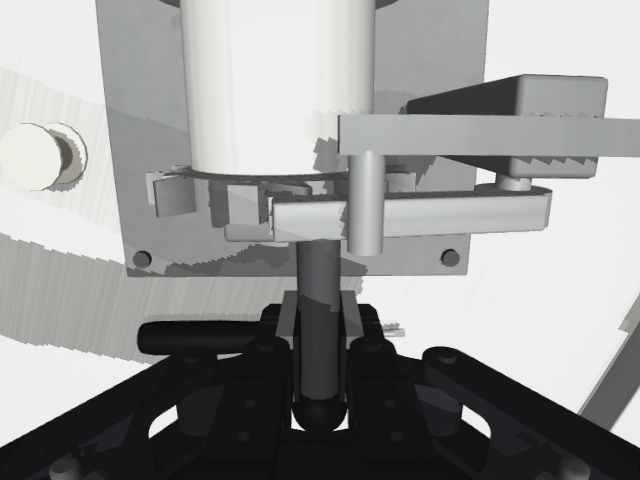

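>>> servo_tool([
  {"dx": 0.0033, "dy": 0, "dz": -0.0006, "wx": 0, "wy": 0, "wz": 0, "fingers": 1.0},
  {"dx": 0.0033, "dy": 0, "dz": -0.0006, "wx": 0, "wy": 0, "wz": 0, "fingers": 1.0},
  {"dx": 0.0014, "dy": 0, "dz": -0.0003, "wx": 0, "wy": 0, "wz": 0, "fingers": 1.0},
])

```text
clock: 12.22
eef_pos: [569.2, -93.2, 145.6]
tool_rot: [-0.348, 1.57, 0.009]
force: [-5.9, -0.4, 10.0]
width: 12.1
```

```bash
python3 drum.py n;python3 crop.py n
```

```text
{'clock': np.float64(12.22), 'eef_pos': array([569.15, -93.22, 145.57]), 'force': array([-5.86, -0.35,  9.99]), 'width': np.float64(12.07)}
side lug t 12.22 [300.3 223.9] 0.86 ang -0.125 miss 0.7
side lug t 12.22 [375.9 311.8] 0.64 ang 1.4 miss 99.2
side index_tip t 12.22 [299.5 221.1] 0.64 ang 0.075 miss 1.6
side index_tip t 12.22 [207.6 228.8] 0.3 ang -1.11 miss 77.0
scene lug t 12.38 [324.3 225.1] 0.91 ang 0.09 miss 1.0
scene lug t 12.38 [339.9 226.6] 0.58 ang -1.24 miss 2.6
scene index_tip t 12.38 [329.3 225.7] 0.52 ang 0.015 miss 1.7
```

View pics/n_side_c.png

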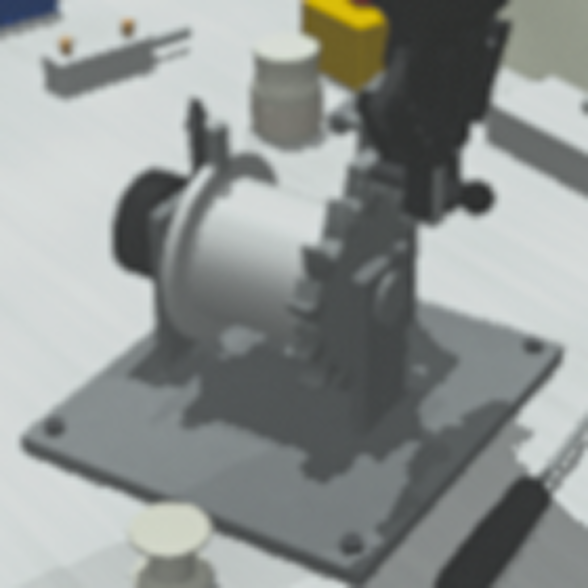

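>>> servo_tool([
  {"dx": 0, "dy": 0, "dz": 0, "wx": 0, "wy": 0, "wz": 0, "fingers": 1.0},
  {"dx": 0, "dy": 0, "dz": 0, "wx": 0, "wy": 0, "wz": 0, "fingers": 1.0},
  {"dx": 0, "dy": 0, "dz": 0, "wx": 0, "wy": 0, "wz": 0, "fingers": 1.0},
  {"dx": 0, "dy": 0, "dz": 0, "wx": 0, "wy": 0, "wz": 0, "fingers": 1.0},
])

```text
clock: 13.02
eef_pos: [569.2, -93.2, 145.7]
tool_rot: [-0.41, 1.57, -0.053]
force: [-4.9, -0.8, 5.9]
width: 12.2
```

```bash
python3 drum.py q;python3 crop.py q
```

```text
{'clock': np.float64(13.02), 'eef_pos': array([569.18, -93.2 , 145.72]), 'force': array([-4.89, -0.83,  5.9 ]), 'width': np.float64(12.17)}
side index_tip t 13.03 [300.  223.3] 0.58 ang 0.035 miss 3.8
scene lug t 13.18 [323.9 228.1] 0.76 ang 0.185 miss 1.0
scene lug t 13.18 [309.7 235.2] 0.64 ang 0.685 miss 5.8
scene index_tip t 13.18 [329.7 229.5] 0.57 ang 0.105 miss 1.5
```

View pics/q_side_c.png

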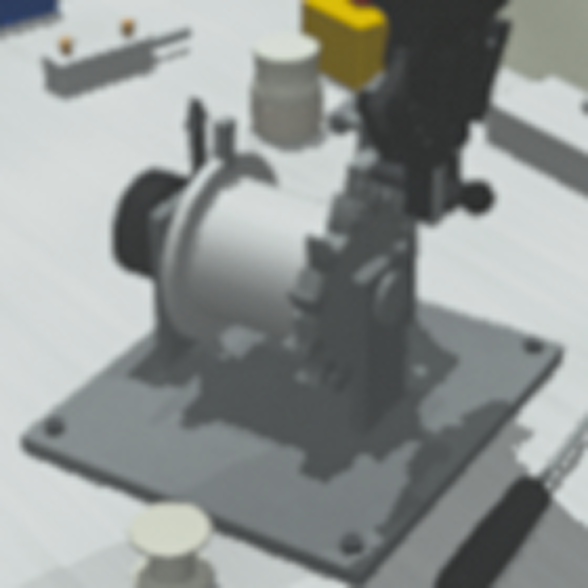

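View pics/q_scene_c.png

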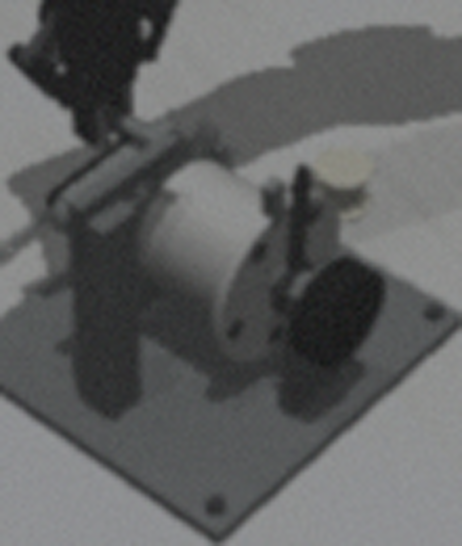

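>>> servo_tool([
  {"dx": 0.0008, "dy": 0, "dz": 0, "wx": 0, "wy": 0, "wz": 0, "fingers": 1.0},
  {"dx": 0, "dy": 0, "dz": 0, "wx": 0, "wy": 0, "wz": 0, "fingers": 1.0},
  {"dx": 0, "dy": 0, "dz": 0, "wx": 0, "wy": 0, "wz": 0, "fingers": 1.0},
  {"dx": 0, "dy": 0, "dz": 0, "wx": 0, "wy": 0, "wz": 0, "fingers": 1.0},
])

```text
clock: 13.82
eef_pos: [569.1, -93.2, 145.3]
tool_rot: [-0.346, 1.57, 0.011]
force: [-6.5, -0.6, 7.9]
width: 11.7
```

```bash
python3 drum.py r;python3 crop.py r
```

```text
{'clock': np.float64(13.82), 'eef_pos': array([569.12, -93.22, 145.26]), 'force': array([-6.48, -0.57,  7.86]), 'width': np.float64(11.73)}
side lug t 13.82 [305.8 221.6] 0.97 ang 0.2 miss 1.7
side lug t 13.82 [495.1 355.1] 0.36 ang 1.4 miss 216.2
side index_tip t 13.82 [299.8 220.3] 0.45 ang 0.115 miss 1.0
scene lug t 13.97 [323.1 227.9] 0.91 ang 0.2 miss 0.3
scene lug t 13.97 [308.  259.6] 0.49 ang 1.4 miss 3.7
scene index_tip t 13.97 [332.8 224.7] 0.57 ang -0.135 miss 0.5
```

View pics/r_side_c.png

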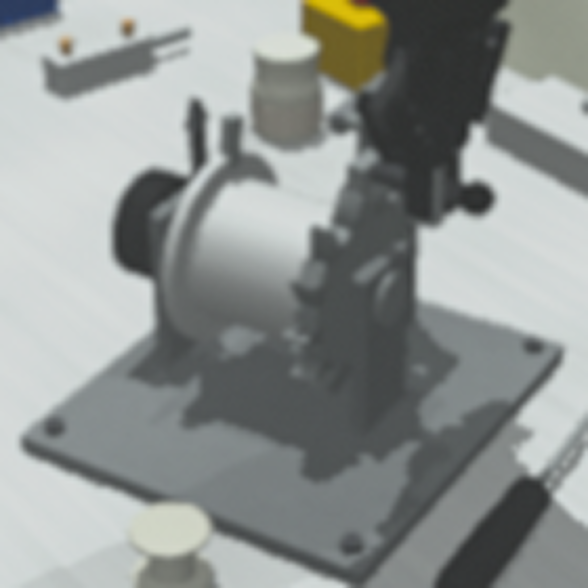

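>>> servo_tool([
  {"dx": 0.0012, "dy": 0, "dz": -0.0002, "wx": 0, "wy": 0, "wz": 0, "fingers": 1.0},
  {"dx": 0.0012, "dy": 0, "dz": -0.0002, "wx": 0, "wy": 0, "wz": 0, "fingers": 1.0},
  {"dx": 0, "dy": 0, "dz": 0, "wx": 0, "wy": 0, "wz": 0, "fingers": 1.0},
])

```text
clock: 14.5
eef_pos: [569.2, -93.3, 145.0]
tool_rot: [-0.433, 1.569, -0.076]
force: [-8.5, -0.3, 18.0]
width: 11.7
```

```bash
python3 drum.py s;python3 crop.py s
```

```text
{'clock': np.float64(14.5), 'eef_pos': array([569.15, -93.26, 144.97]), 'force': array([-8.52, -0.26, 18.03]), 'width': np.float64(11.66)}
side lug t 14.5 [306.3 222.8] 0.68 ang 0.205 miss 3.0
side lug t 14.5 [352.1 234.7] 0.67 ang 1.4 miss 34.5
scene lug t 14.65 [322.4 230.1] 0.95 ang 0.28 miss 1.3
scene lug t 14.65 [310.5 232.1] 0.55 ang 0.59 miss 6.8
```

View pics/s_side_c.png

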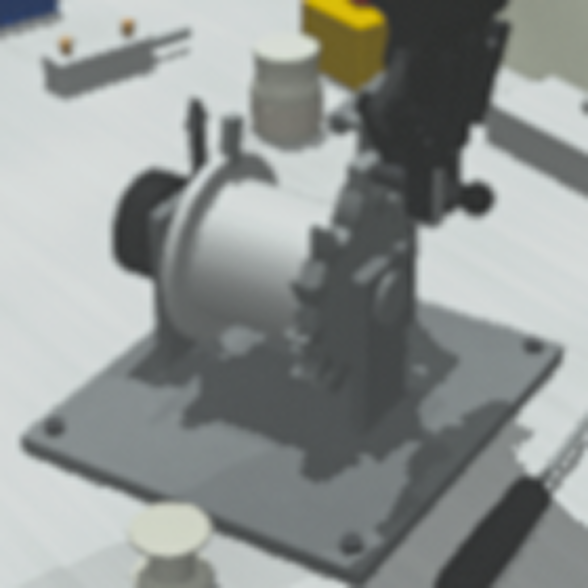

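>>> servo_tool([
  {"dx": 0.0005, "dy": 0, "dz": -0.0004, "wx": 0, "wy": 0, "wz": 0, "fingers": 1.0},
  {"dx": 0, "dy": 0, "dz": 0, "wx": 0, "wy": 0, "wz": 0, "fingers": 1.0},
  {"dx": 0, "dy": 0, "dz": 0, "wx": 0, "wy": 0, "wz": 0, "fingers": 1.0},
])

```text
clock: 15.18
eef_pos: [569.2, -93.3, 144.9]
tool_rot: [-0.392, 1.568, -0.035]
force: [-8.9, -0.2, 20.0]
width: 12.2
```

```bash
python3 st.py t wrist; python3 st.py t
```

```text
{'clock': np.float64(15.18), 'eef_pos': array([569.19, -93.29, 144.95]), 'force': array([-8.91, -0.19, 20.02]), 'torque': array([0.13, 1.63, 0.11]), 'width': np.float64(12.19)}
{'clock': np.float64(15.22), 'eef_pos': array([569.2 , -93.27, 144.93]), 'force': array([-8.78, -0.79, 21.01]), 'torque': array([ 0.14,  1.62, -0.02]), 'width': np.float64(12.08)}
```

View pics/t_wrist.png

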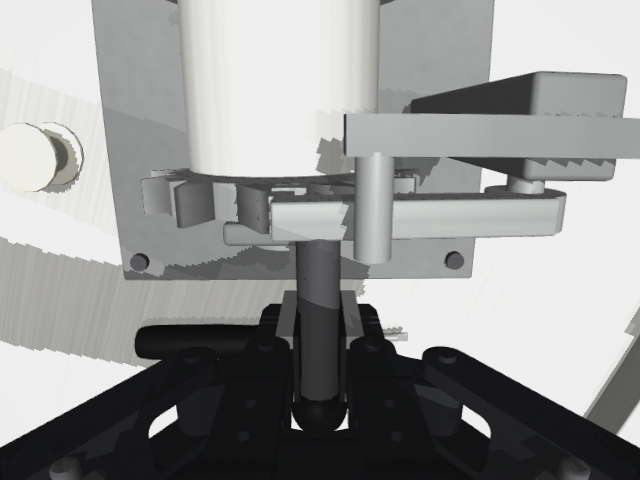

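>>> servo_tool([
  {"dx": -0.0016, "dy": 0, "dz": 0, "wx": 0, "wy": 0, "wz": 0, "fingers": 1.0},
  {"dx": -0.0014, "dy": 0, "dz": 0, "wx": 0, "wy": 0, "wz": 0, "fingers": 1.0},
  {"dx": 0, "dy": 0, "dz": 0, "wx": 0, "wy": 0, "wz": 0, "fingers": 1.0},
  {"dx": 0, "dy": 0, "dz": 0, "wx": 0, "wy": 0, "wz": 0, "fingers": 1.0},
  {"dx": 0, "dy": 0, "dz": 0, "wx": 0, "wy": 0, "wz": 0, "fingers": 1.0},
])

```text
clock: 15.85
eef_pos: [569.1, -93.3, 145.2]
tool_rot: [-0.245, 1.569, 0.112]
force: [-4.4, -1.2, 6.3]
width: 12.1
```

```bash
python3 drum.py u; python3 st.py u wrist; python3 crop.py u
```

```text
{'clock': np.float64(15.85), 'eef_pos': array([569.13, -93.25, 145.19]), 'force': array([-4.42, -1.24,  6.31]), 'width': np.float64(12.07)}
side lug t 15.85 [309.4 223.6] 0.65 ang 0.56 miss 4.1
scene lug t 16.0 [322.7 228.9] 0.75 ang 0.24 miss 0.7
scene index_tip t 16.0 [328.7 225. ] 0.69 ang 0.02 miss 2.6
{'clock': np.float64(16.15), 'eef_pos': array([569.09, -93.26, 145.18]), 'force': array([-5.02, -0.36,  7.64]), 'torque': array([0.01, 0.64, 0.09]), 'width': np.float64(12.17)}
```

View pics/u_wrist.png

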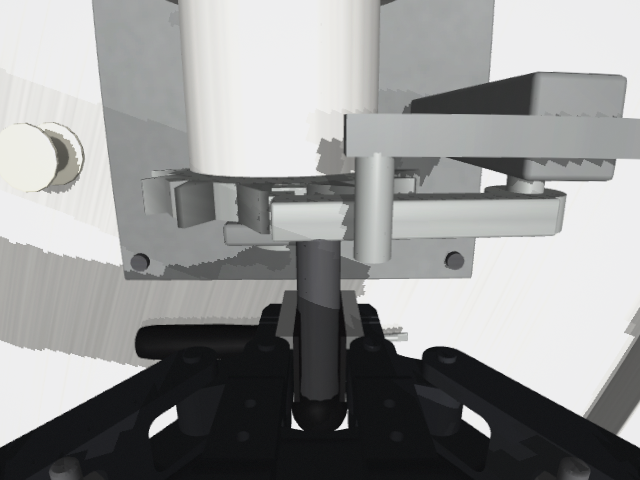

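View pics/u_side_c.png

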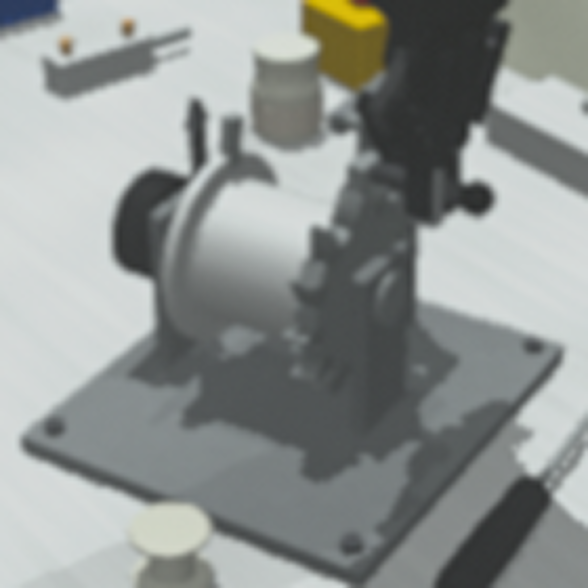

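>>> servo_tool([
  {"dx": -0.0018, "dy": 0, "dz": 0, "wx": 0, "wy": 0, "wz": 0, "fingers": 1.0},
  {"dx": 0, "dy": 0, "dz": 0, "wx": 0, "wy": 0, "wz": 0, "fingers": 1.0},
  {"dx": 0, "dy": 0, "dz": 0, "wx": 0, "wy": 0, "wz": 0, "fingers": 1.0},
  {"dx": 0, "dy": 0, "dz": 0, "wx": 0, "wy": 0, "wz": 0, "fingers": 1.0},
  {"dx": 0, "dy": 0, "dz": 0, "wx": 0, "wy": 0, "wz": 0, "fingers": 1.0},
])

```text
clock: 16.82
eef_pos: [569.0, -93.2, 145.8]
tool_rot: [-0.078, 1.57, 0.279]
force: [2.4, 0.4, -9.1]
width: 12.1
```

```bash
python3 st.py v wrist side scene; python3 st.py v; python3 crop.py v
python3 - <<'E'
from h import *
import pickle
o=pickle.load(open('m0.pkl','rb'));p=[527.6,-28.6,.3572]
for n in ["scene","side"]:
    for a in (-1.396,-.1,0,.1,.175,.25,.35):
        print(n,a,*[proj(o['ci',n],W(p,[r*np.sin(a),53.5,95+r*np.cos(a)]))[0].round(1) for r in (80,70,58)])
for n,b in (("side",(280,205,320,260)),("scene",(305,205,345,260))):
    im=cv2.imread(f"pics/v_{n}.png")[b[1]:b[3],b[0]:b[2]]; cv2.imwrite(f"pics/v2_{n}.png",cv2.resize(im,None,fx=10,fy=10,interpolation=cv2.INTER_CUBIC))
a=cv2.imread("pics/u_wrist.png")[150:280,100:420];b=cv2.imread("pics/v_wrist.png")[150:280,100:420];c=cv2.imread("pics/f_wrist.png")[150:280,100:420]
cv2.imwrite("pics/v3.png",cv2.resize(np.vstack([c,a,b]),None,fx=1.5,fy=1.5))
E
```

```text
{'clock': np.float64(16.82), 'eef_pos': array([569.03, -93.16, 145.81]), 'force': array([ 2.37,  0.43, -9.13]), 'torque': array([-0.04, -0.6 ,  0.01]), 'width': np.float64(12.1)}
{'clock': np.float64(16.98), 'eef_pos': array([569.05, -93.13, 146.02]), 'force': array([ 2.99,  1.2 , -9.44]), 'torque': array([ 0.01, -0.73,  0.01]), 'width': np.float64(11.89)}
scene -1.396 [345.2 226.1] [342.8 228.4] [340.  231.2]
scene -0.1 [328.8 219.9] [328.4 223.2] [328.  227.1]
scene 0 [326.7 221.4] [326.6 224.5] [326.5 228.1]
scene 0.1 [324.6 223.1] [324.8 226. ] [324.9 229.4]
scene 0.175 [323.  224.5] [323.4 227.2] [323.8 230.4]
scene 0.25 [321.4 226.1] [322.  228.6] [322.7 231.5]
scene 0.35 [319.4 228.3] [320.2 230.6] [321.2 233.2]
side -1.396 [283.4 256.6] [286.  255.3] [289.  253.8]
side -0.1 [299.9 219.5] [300.2 223. ] [300.7 227.3]
side 0 [301.8 218. ] [301.9 221.8] [302.1 226.2]
side 0.1 [303.7 216.9] [303.6 220.8] [303.4 225.4]
side 0.175 [305.1 216.2] [304.8 220.2] [304.4 224.9]
side 0.25 [306.5 215.8] [306.  219.8] [305.4 224.5]
side 0.35 [308.2 215.5] [307.5 219.5] [306.7 224.2]
```

View pics/v3.png

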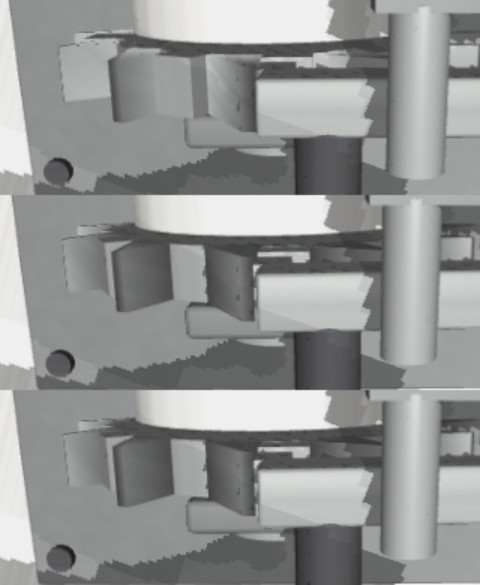

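View pics/v2_side.png

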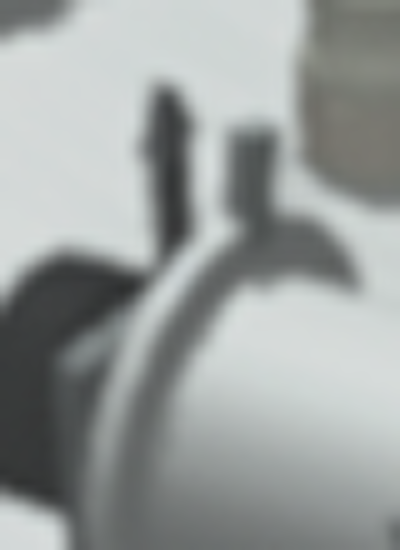

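View pics/v2_scene.png

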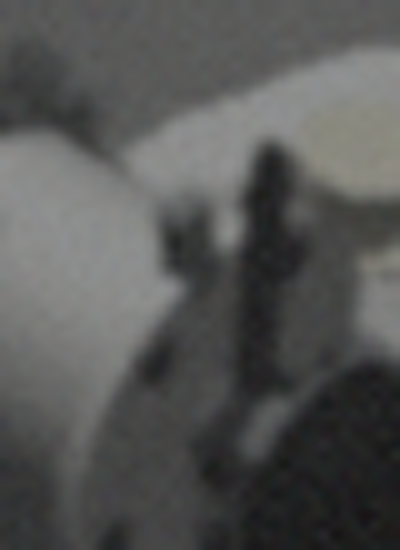

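>>> servo_tool([
  {"dx": 0.0016, "dy": 0, "dz": 0, "wx": 0, "wy": 0, "wz": 0, "fingers": 1.0},
  {"dx": 0.001, "dy": 0, "dz": 0, "wx": 0, "wy": 0, "wz": 0, "fingers": 1.0},
  {"dx": 0, "dy": 0, "dz": 0, "wx": 0, "wy": 0, "wz": 0, "fingers": 1.0},
])

```text
clock: 17.35
eef_pos: [569.1, -93.2, 145.8]
tool_rot: [-0.327, 1.569, 0.031]
force: [-0.5, 1.3, 4.4]
width: 12.2
```

>>> servo_tool([
  {"dx": 0.0011, "dy": 0, "dz": 0, "wx": 0, "wy": 0, "wz": 0, "fingers": 1.0},
  {"dx": 0, "dy": 0, "dz": 0, "wx": 0, "wy": 0, "wz": 0, "fingers": 1.0},
])

```text
clock: 17.6
eef_pos: [569.1, -93.3, 145.4]
tool_rot: [-0.385, 1.569, -0.028]
force: [-2.2, 2.0, 8.5]
width: 12.4
```

>>> servo_tool([
  {"dx": 0.0011, "dy": 0, "dz": 0, "wx": 0, "wy": 0, "wz": 0, "fingers": 1.0},
  {"dx": 0, "dy": 0, "dz": 0, "wx": 0, "wy": 0, "wz": 0, "fingers": 1.0},
  {"dx": 0, "dy": 0, "dz": 0, "wx": 0, "wy": 0, "wz": 0, "fingers": 1.0},
])

```text
clock: 17.98
eef_pos: [569.1, -93.3, 145.1]
tool_rot: [-0.416, 1.568, -0.059]
force: [-2.9, 1.6, 12.7]
width: 11.8
```

>>> servo_tool([
  {"dx": 0.0012, "dy": 0, "dz": 0, "wx": 0, "wy": 0, "wz": 0, "fingers": 1.0},
  {"dx": 0, "dy": 0, "dz": 0, "wx": 0, "wy": 0, "wz": 0, "fingers": 1.0},
  {"dx": 0, "dy": 0, "dz": 0, "wx": 0, "wy": 0, "wz": 0, "fingers": 1.0},
])

```text
clock: 18.35
eef_pos: [569.1, -93.3, 145.0]
tool_rot: [-0.45, 1.568, -0.093]
force: [-4.5, 0.8, 18.7]
width: 11.5
```

>>> servo_tool([
  {"dx": 0.0005, "dy": 0, "dz": 0, "wx": 0, "wy": 0, "wz": 0, "fingers": 1.0},
  {"dx": 0, "dy": 0, "dz": 0, "wx": 0, "wy": 0, "wz": 0, "fingers": 1.0},
  {"dx": 0, "dy": 0, "dz": 0, "wx": 0, "wy": 0, "wz": 0, "fingers": 1.0},
])

```text
clock: 18.73
eef_pos: [569.1, -93.3, 144.9]
tool_rot: [-0.457, 1.568, -0.1]
force: [-5.5, 1.0, 21.8]
width: 12.0
```

>>> servo_tool([
  {"dx": -0.0014, "dy": 0, "dz": 0, "wx": 0, "wy": 0, "wz": 0, "fingers": 1.0},
  {"dx": -0.0008, "dy": 0, "dz": 0, "wx": 0, "wy": 0, "wz": 0, "fingers": 1.0},
  {"dx": 0, "dy": 0, "dz": 0, "wx": 0, "wy": 0, "wz": 0, "fingers": 1.0},
])

```text
clock: 19.1
eef_pos: [569.1, -93.2, 145.1]
tool_rot: [-0.393, 1.569, -0.035]
force: [-2.3, 1.0, 9.8]
width: 11.8
```

>>> servo_tool([
  {"dx": 0, "dy": 0, "dz": 0, "wx": 0, "wy": 0, "wz": 0, "fingers": 0.7},
  {"dx": 0, "dy": 0, "dz": 0, "wx": 0, "wy": 0, "wz": 0, "fingers": 0.4},
  {"dx": 0, "dy": 0, "dz": 0, "wx": 0, "wy": 0, "wz": 0, "fingers": 0.4},
  {"dx": 0, "dy": 0, "dz": 0, "wx": 0, "wy": 0, "wz": 0, "fingers": 0.4},
])

```text
clock: 19.6
eef_pos: [568.3, -93.4, 142.7]
tool_rot: [2.748, 1.57, 3.105]
force: [0.1, -0.2, -0.1]
width: 51.1
```

```bash
python3 look.py w; python3 drum.py w; python3 crop.py w
```

```text
{'clock': np.float64(19.6), 'eef_pos': array([568.291, -93.433, 142.71 ]), 'tool_rot': array([2.748, 1.57 , 3.105]), 'force': array([ 0.148, -0.245, -0.051]), 'width': np.float64(51.147)}
[[-0.    -0.35   0.937]
 [ 0.     0.937  0.35 ]
 [-1.     0.    -0.   ]]
[[316.3 334.3]
 [316.4 404. ]
 [316.1 264. ]
 [316.1 236.8]
 [525.5 212.9]]
handle [(array([318.8, 336.9]), 0.61)]
lug []
index_tip []
pawl_nose []
winder [(array([296.8, 109.4]), 0.7)]
{'clock': np.float64(19.95), 'eef_pos': array([568.48, -93.37, 142.86]), 'force': array([0.32, 0.48, 0.55]), 'width': np.float64(51.23)}
side lug t 19.95 [306.5 222.8] 0.56 ang 0.22 miss 3.1
side index_tip t 19.95 [317.  286.5] 0.67 ang -1.6 miss 44.8
side index_tip t 19.95 [300.7 222.7] 0.56 ang 0.095 miss 3.6
scene lug t 20.1 [322.7 230.5] 0.94 ang 0.285 miss 1.8
scene index_tip t 20.1 [332.8 224. ] 0.47 ang -0.15 miss 1.1
```

View pics/w_wrist.png

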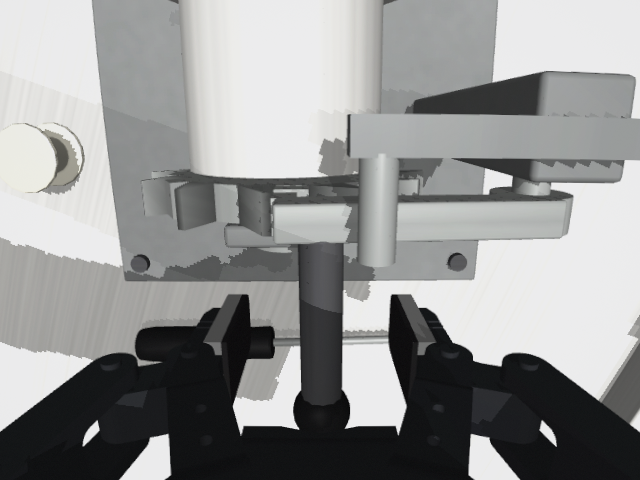

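View pics/w_side_c.png

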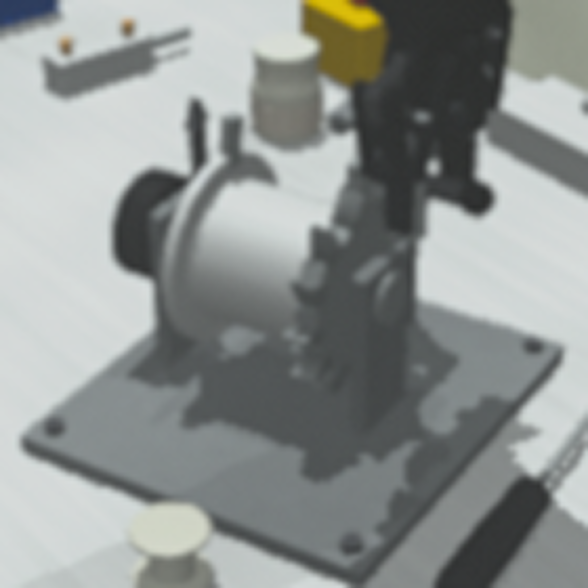

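>>> servo_tool([
  {"dx": -0.02, "dy": 0, "dz": 0, "wx": 0, "wy": 0, "wz": 0, "fingers": 0.4},
  {"dx": -0.04, "dy": 0, "dz": 0, "wx": 0, "wy": 0, "wz": 0, "fingers": 0.4},
  {"dx": -0.06, "dy": 0, "dz": 0, "wx": 0, "wy": 0, "wz": 0, "fingers": 0.4},
  {"dx": 0, "dy": 0, "dz": 0, "wx": 0, "wy": 0, "wz": 0, "fingers": 0.4},
  {"dx": 0, "dy": 0, "dz": 0, "wx": 0, "wy": 0, "wz": 0, "fingers": 0.4},
])

```text
clock: 20.88
eef_pos: [568.2, -93.4, 233.3]
tool_rot: [-0.415, 1.57, -0.058]
force: [0.7, 0.6, 0.2]
width: 51.0
```

```bash
python3 look.py x; python3 drum.py x; python3 crop.py x
```

```text
{'clock': np.float64(20.875), 'eef_pos': array([568.242, -93.378, 233.319]), 'tool_rot': array([-0.415,  1.57 , -0.058]), 'force': array([0.657, 0.556, 0.184]), 'width': np.float64(51.05)}
[[ 0.    -0.349  0.937]
 [-0.     0.937  0.349]
 [-1.    -0.     0.   ]]
[[317.6 252.8]
 [317.6 300.2]
 [317.5 207.6]
 [317.5 190.6]
 [446.8 177.6]]
handle [(array([314.6, 254.5]), 0.7)]
lug [(array([301.2, 111.5]), 0.7)]
index_tip [(array([119.6, 143.4]), 0.38)]
pawl_nose [(array([293. , 112.4]), 0.3)]
winder [(array([300.7, 111.4]), 0.61)]
{'clock': np.float64(21.22), 'eef_pos': array([568.13, -93.35, 232.2 ]), 'force': array([-0.82, -0.08,  0.18]), 'width': np.float64(51.13)}
side lug t 21.23 [306.6 222.2] 0.73 ang 0.245 miss 2.5
side index_tip t 21.23 [297.4 223.9] 0.51 ang -0.105 miss 2.7
scene lug t 21.38 [323.2 228. ] 0.93 ang 0.2 miss 0.4
scene index_tip t 21.38 [330.2 225.2] 0.48 ang -0.025 miss 1.5
```

View pics/x_side_c.png

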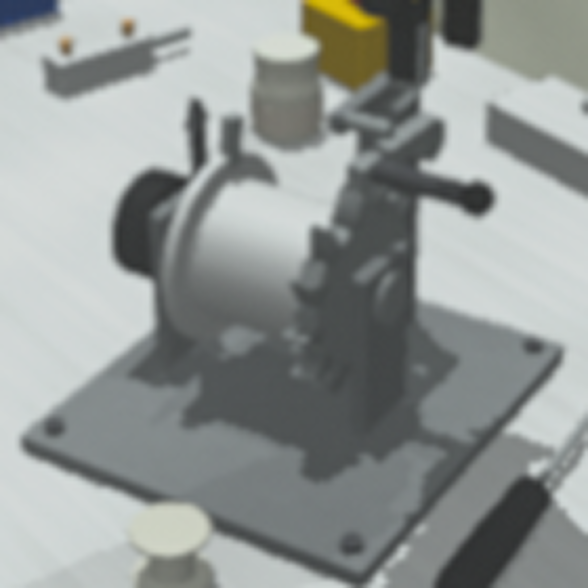

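View pics/x_wrist.png

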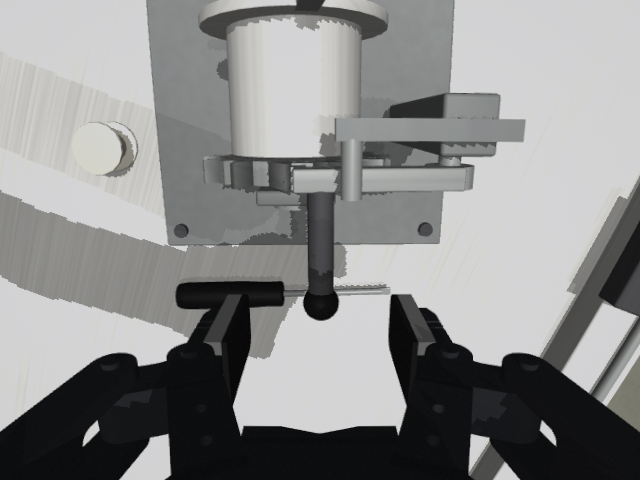

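Run:
```python
from cell import ctrl
print(ctrl.finish_job(), ctrl.read_state()['clock'])
```

```text
the job is handed in; nothing more can be done
the job is handed in; nothing more can be done
```

I wound the drum back three teeth and locked it with the lug just past the index. The job was handed in at about 21.5 s; no verdict was reported.

**What I did:** I pinched the handle from above and lifted the pawl about 11–12 mm, up to about 0.178 rad, just short of the stop pin at 0.185. The drum turned back by its own spring. I lowered the pawl as the lug came up to the index, pressed it home, released the handle and moved clear.

**Last checks:**
- **Drum:** it is locked with the lug at about 0.18–0.25 rad, against 0.175 expected for drum = 1.571. My best index reading is about -0.03 rad, so the lug is about 0.2 rad past it, within one tooth (0.524). The lug had not moved after release.
- **Pawl seating:** I eased off until the pawl lifted about 1 mm, and the drum did not move. Pressing again met the same firm stop at about 20–22 N, slightly over the 15–20 N you gave.
- **Pawl angle:** it rests at about +0.06 rad, the shallow end of the range you gave, so this tooth space looks shallow. The arm position and the side picture agree to within about 0.01 rad.
- **Contact:** the gripper touched only the handle, and the largest vertical force I read was about 22 N.

**Disagreements:** the networks' index readings scattered between -0.15 and +0.13 rad. I settled on -0.03 from the arm's position and slope in three views. Some lug marks were low-confidence false hits, which I ignored.

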